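# Set up the sample mill for a cleaning run

### The job

Get the sample mill ready for a blank cleaning run and start it: first set the agitator on the drive shaft in the bowl, turning it until the splines mesh, and press it fully home. Then tip the grinding balls out of the cup into the bowl, add every ball that lies in the kidney dish, and stand the empty cup upright on the table again. When all the balls are in, put the lid flat on the bowl, and only then turn the switch clockwise to its stop; leave the timer, the small carton and the brown bottle where they are.

Things in the scene. Friction and masses are not known exactly. Their poses are not given: they have to be found in the camera images.
- mill: Bench sample mill: white housing 205 x 132 x 40 mm with a steel grinding bowl on top and a raised switch console at its front (62 x 96 mm, top at 96 mm). Fixed to the table. Origin on the table under the bowl's axis, z up, -x to its front (the console). Bowl: outer diameter 112, wall 3, floor at z = 44 mm, rim at z = 112 mm.
- bowl_rim (a point): Centre of the bowl's mouth, level with the rim (mill z = 112 mm).
- shaft_top (a point): Top of the splined drive shaft, on the bowl's axis, 37 mm above the bowl floor; axes turn with the shaft, one tooth lies along x. Core of diameter 24, its nose tapering from 30 to 37 mm above the floor to diameter 12; six radial teeth 60 degrees apart, 5 mm thick, out to diameter 40, rounded tops 27 mm above the bowl floor.
- shaft_collar (a point): Top of the shaft's collar (diameter 48, 4 mm thick, on the bowl floor), on the axis: the agitator's underside rests here when it is fully home. Axes turn with the shaft, one tooth lies along x. The motor holds the shaft at the angle where it is found; it yields only to about 0.25 N m.
- switch (a joint): Rotary on/off switch on the console, rad: about 0 = off, grows as it is turned clockwise seen from above, stop at 1.1 = on; friction 0.04 N m, stays where it is left.
- switch_grip (a point): Point to grip on the switch's bar, on its axis, 106 mm before the bowl's axis and 133 mm above the table. The bar is 36 mm long, 14 mm thick and 32 mm high (7 mm above and 25 mm below this point) and stands along this point's x axis (radial, towards the bowl, when off); its axes turn with the switch.
- agitator: Steel agitator, 0.24 to 0.4 kg, 76 mm high. Origin at the centre of its underside, z up as it stands. Sleeve of outer diameter 53, open below, bore 38 deep with six inner teeth 5 mm thick reaching in to diameter 27, at 30 + every 60 degrees from its x axis; three round arms 12 mm up at 30, 150, 270 degrees, out to radius 48 mm. It meshes when its x axis is parallel to a shaft tooth (about 8 degrees of play).
- agitator_grip (a point): Middle of the agitator's flat grip, 60 mm above its underside: 38 mm long along x, 14 mm thick along y, rising from a conical head (40 to 51 mm) to 76 mm, top edge rounded. Axes as the agitator. Home, the grip's top stands 12 mm above the bowl's rim.
- lid: Clear round lid, diameter 128, 0.16 kg. Origin at the centre of its lower edge, z up. A skirt 12 mm deep, inner diameter 122, goes round the outside of the bowl's rim; seated, its origin is at mill z = 100 mm.
- lid_knob (a point): Middle of the lid's round knob (diameter 28, from 38 to 64 mm above the lower edge), 51 mm above the lid's origin.
- cup: Small steel measuring cup, 0.07 to 0.12 kg: flared wall, outer diameter 54 at the foot, 96 at the rim, 42 mm high, wall 3, floor 4 thick. Origin at the centre of its underside, z up. Straight handle along its -x axis, 12 mm wide, 10 mm high, from 44 to 132 mm off the cup's axis, its middle 35 mm up. Balls roll out over the rim at a tip of 75 to 90 degrees.
- cup_grip (a point): Point in the middle of the cup's handle bar, 68 mm from the cup's axis (20 mm off the rim), 35 mm above its underside. Axes as the cup.
- kidney_dish: Steel kidney dish 108 x 218 x 37 mm, long along its y axis, flat floor 2 to 4 mm thick; some balls lie in its middle part. Stands firm on the table. Origin at the centre of its underside.
- ball_1: White ceramic grinding ball, diameter 18 mm, 18 g, origin at its centre. Starts in the cup. May be absent.
- ball_2: White ceramic grinding ball, diameter 18 mm, 18 g, origin at its centre. Starts in the cup. May be absent.
- ball_3: White ceramic grinding ball, diameter 18 mm, 18 g, origin at its centre. Starts in the cup. May be absent.
- ball_4: White ceramic grinding ball, diameter 18 mm, 18 g, origin at its centre. Starts in the cup. May be absent.
- ball_5: White ceramic grinding ball, diameter 18 mm, 18 g, origin at its centre. Starts in the cup. May be absent.
- ball_6: White ceramic grinding ball, diameter 18 mm, 18 g, origin at its centre. Starts in the kidney dish. May be absent.
- ball_7: White ceramic grinding ball, diameter 18 mm, 18 g, origin at its centre. Starts in the kidney dish. May be absent.
- ball_8: White ceramic grinding ball, diameter 18 mm, 18 g, origin at its centre. Starts in the kidney dish. May be absent.
- timer: Flat digital timer 60 x 64 x 18 mm, bystander to the right of the dish. Origin at the centre of its underside.
- tip_carton: Small white and green carton 46 x 85 x 60 mm, bystander left of the mill; close behind it stands a cool box 250 mm high, fixed. Origin at the centre of its underside.
- iodine_bottle: Brown bottle, diameter 42, 88 mm high, bystander behind the mill and the dish. Origin at the centre of its underside.

How it is judged:
By the outcome, as a careful person would: the job done as asked, in the order asked, and still so for the second after the job is handed in, with the robot touching nothing.
Of ball_1, ball_2, ball_3, ball_4, ball_5, ball_6, ball_7, ball_8 only 4 to 8 are there at a start; the rules pass over those that are not, and their reading is None.
At some moment in a run one of agitator, lid may be knocked a few centimetres aside while the robot is not near it.
It also fails if it takes over 210 s, if anything falls off the work surface, if the arm or the gripper's body presses on something with over 40 N, if the wrist force passes 120 N, or if a joint passes its speed limit or range.

### The arm

A 6-joint arm with a two-finger parallel gripper is mounted at the origin on a cart in front of the work surface, level with it; the furniture and walls round the work are solid. World frame = base frame: x ahead of the robot, y to its left, z up, the work surface at z = 0. Lengths are in m, angles in rad, forces in N, time in s.
With the tool pointing down it reaches from about 0.375 to 0.9 m from the base axis. Payload 3.1 kg.
Tool frame: the origin (TCP) lies on the centre line of the jaws, within the pads' length; the fingertips stand 22 mm ahead of it and the grasp point (between the pads) lies 3 mm ahead of it; z points along the fingers, x is the direction in which the jaws open and shut, and the axes are right-handed (so a half turn about z gives the same grasp; the last joint's range is limited). The gripper opens to 87 mm and grips with 3 to 60 N. Pads are 19 mm wide; open, the fingers measure 117 mm over their backs; the gripper's body (75 mm by 190 mm) begins 51 mm behind the grasp point.
Start: joints at [1.032, 0.527, 1.433, -0, 1.181, -0.178], TCP at [0.22, 0.585, 0.245] pointing down, gripper open.
Joint ranges: [-3.08, 3.08], [-0.75, 2.2], [0.22, 2.44], [-1.43, 4.57], [0, 2.65], [-2.85, 2.85]. Speed limits (rad/s): [2.79, 2.79, 3.14, 3.14, 3.14, 3.14].

### API

Orientations are given as a unit quaternion [x, y, z, w].
In Python, from rig import robot, camera, order gives the robot as it stands.
- The arm moves only by the shell command python3 -m pendant 'ROWS' [OPENING] [FORCE]. ROWS is JSON, a list of rows, each a list of 2 entries, a list of its own where there are three numbers: the shift along the tool's x, y, z in mm, then the turn about the tool's z in degrees. A call has 1 to 8 rows; each row shifts and turns the commanded pose from where the row before left it, along the tool's axes as they then stand; what a row does not reach is not made up. A row lasts 1/8 s, in which the tool goes at most 62.5 mm and 10.7 degrees, less where a joint would pass 70% of its speed; a pose out of reach is approached as far as the arm can. A call with a gripper value outside its range is refused whole. OPENING is the finger opening in mm, from 0 to 87, set as the call begins (- or left out, the last holds). The fingers move at their own pace and stop on an object; FORCE is the grip in N (left out, the last holds). Time passes only in rows, so rows that do not move let the fingers close. It gives the time, the measured TCP pose, the force and the opening at its end, in the units of the state.
- robot.get_obs(): the state, without advancing time (a new reading comes with each control period).
- camera(name): name is "scene" or "top"; returns a dict with "pixels" (384x512x3 uint8, blue, green, red), "mtx" (3x3 intrinsics, pixels), "k1" (the pictures are not rectified: a ray, as slopes to the right and down, at radius r is drawn at 1 + k1 r^2 times it, then the intrinsics apply), "R" (3x3) and "t" (3): a world point X has camera coordinates R X + t. Camera axes: x right, y down, z forward; pixel columns grow to the right and rows downward; lengths in m; the calibration is good to about 2 mm. A picture is of the moment at which its call begins. There is no depth.
- order.hand_in(): hands the job in, once; it reports no verdict.
The state is a dict: "time": time; "q": joint angles; "joint_velocities": joint speeds; "joint_torque": joint torques, N m; "position": TCP position; "tool_rot": TCP orientation; "ft_force": force on the tool from outside, world axes, zero at the start; "moment": the same for the moment, N m; "grip_width": finger opening in m.
Only numpy, scipy, OpenCV 4.12 (cv2) and the standard library are available. Lean on these libraries where they do the work, as an engineer would, in place of code of your own. Each camera call takes 0.05 s, during which the arm holds its last target. There are 200 camera calls.

## Working session

There is one attempt and no reset: what is moved stays moved. The work goes in short steps, Python scripts to look and compute and a shell command to move; the robot and the scene stay as the last step left them, time stands still between calls to the robot, and variables do not carry over. Pictures are saved under pics/ and viewed, about 12 in all and at most 16, crops included, and the job is handed in when it is done.

```bash
ls; mkdir -p pics; cat > h.py <<'E'
import numpy as np, cv2
from rig import robot, camera, order
from scipy.spatial.transform import Rotation as Rn
def ray(c,u,v):
    K=np.array(c["mtx"]);d=np.array([c["k1"],0,0,0,0.])
    # r_d = r(1+k1 r^2) same as opencv model
    p=cv2.undistortPoints(np.array([[[u,v]]],float),K,d)[0,0]
    R=np.array(c["R"]);t=np.array(c["t"])
    return -R.T@t, R.T@np.array([p[0],p[1],1.])
def onz(c,u,v,z):
    o,d=ray(c,u,v); return o+d*(z-o[2])/d[2]
def px(c,X):
    K=np.array(c["mtx"]);R=np.array(c["R"]);t=np.array(c["t"])
    return cv2.projectPoints(np.array([X],float),cv2.Rodrigues(R)[0],t,K,np.array([c["k1"],0,0,0,0.]))[0][0,0]
def tri(c1,p1,c2,p2):
    o1,d1=ray(c1,*p1);o2,d2=ray(c2,*p2)
    s=np.linalg.lstsq(np.stack([d1,-d2],1),o2-o1,rcond=None)[0]
    a=o1+d1*s[0];b=o2+d2*s[1];return (a+b)/2,np.linalg.norm(a-b)
def save(c,n,crop=None,s=1):
    im=c["pixels"]
    if crop: x0,y0,x1,y1=crop; im=im[y0:y1,x0:x1]
    cv2.imwrite("pics/"+n+".png",cv2.resize(im,None,fx=s,fy=s,interpolation=cv2.INTER_CUBIC))
def st():
    o=robot.get_obs();R=Rn.from_quat(o["tool_rot"]).as_matrix()
    print("t",round(o["time"],2),"p",np.round(o["position"],4),"x",np.round(R[:,0],3),"y",np.round(R[:,1],3),"z",np.round(R[:,2],3),"w",round(o["grip_width"],4),"q",np.round(o["q"],2))
    return o,R
def shift(P,yawx=None):
    """rows mm (tool axes) to move TCP to P, and turn in deg to bring tool x to direction yawx (deg, world; mod 180)"""
    o,R=st();d=R.T@(np.array(P)-o["position"])*1000
    print("shift",np.round(d,1))
    if yawx is not None:
        cur=np.degrees(np.arctan2(R[1,0],R[0,0]));a=-(yawx-cur);print("turn",round((a+90)%180-90,1),"cur",round(cur,1))
E
python3 - <<'E'
from h import *
import pickle
D={}
for n in("scene","top"):
    c=camera(n);D[n]=c;save(c,"a_"+n,s=1.5)
    R=np.array(c["R"]);print(n,-R.T@np.array(c["t"]),c["mtx"],c["k1"])
pickle.dump(D,open("d0.pkl","wb"))
st();print(robot.get_obs()["ft_force"])
E
```

```text
pics
scene [-0.13582942 -0.81877854  0.53288347] [[346.46343825   0.         258.25612274]
 [  0.         346.46343825 188.05389587]
 [  0.           0.           1.        ]] -0.012803208176168441
top [ 0.29247379 -0.16684446  1.37306474] [[472.83977049   0.         254.12581507]
 [  0.         472.83977049 195.40349159]
 [  0.           0.           1.        ]] -0.19397457709296975
t 0.1 p [0.2197 0.5844 0.2437] x [ 0.352  0.936 -0.002] y [ 0.936 -0.352 -0.   ] z [-0.001 -0.002 -1.   ] w 0.0873 q [ 1.03  0.53  1.43 -0.    1.18 -0.18]
[-0.22196793 -0.02516329 -0.75852226]
```

View pics/a_scene.png

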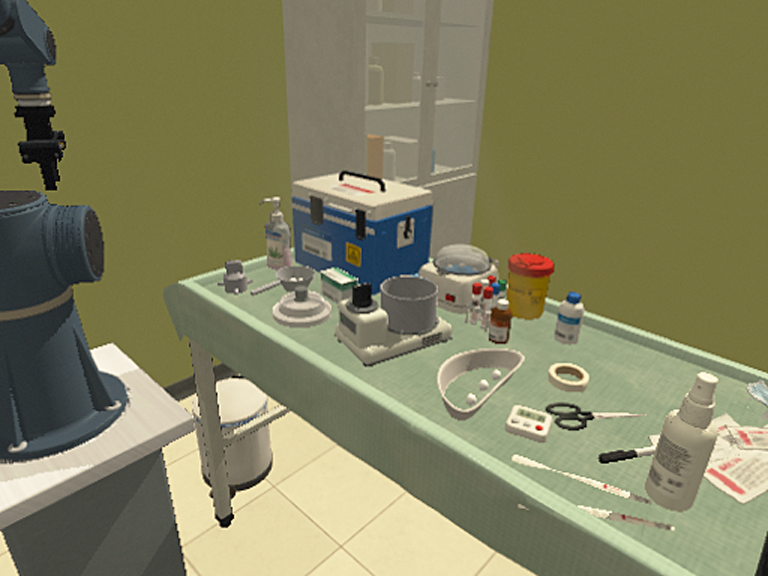

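View pics/a_top.png

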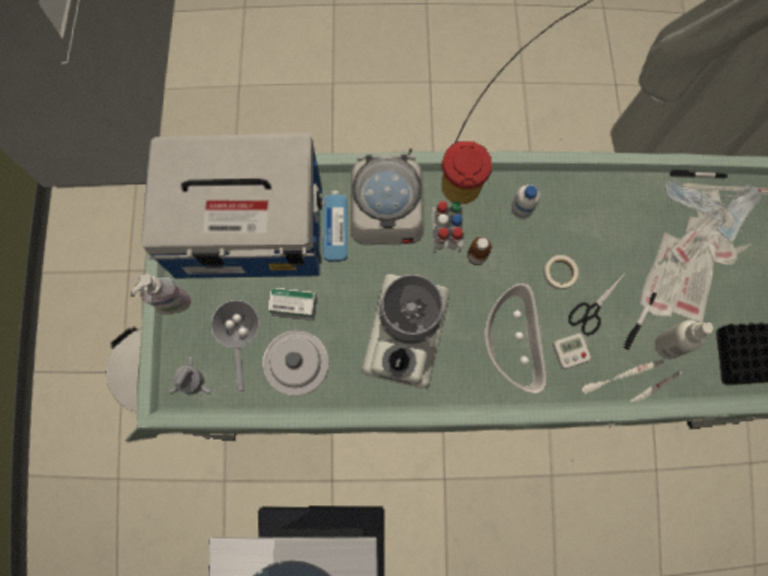

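The views show the agitator (188,380), cup with about 4 balls (235,325), lid (295,362), mill (412,307), and a dish with 3 balls (518,336), in 1.5x top pixels. Next I'll zoom in on the key regions.

```bash
python3 - <<'E'
from h import *
import pickle
D=pickle.load(open("d0.pkl","rb"));c=D["top"];im=c["pixels"]
a=cv2.resize(im[195:275,105:225],None,fx=6,fy=6,interpolation=cv2.INTER_CUBIC)[:,:720]
b=cv2.resize(im[180:262,235:305],None,fx=6,fy=6,interpolation=cv2.INTER_CUBIC)
cv2.imwrite("pics/b.png",cv2.resize(np.vstack([a]),None,fx=1.1,fy=1.1))
cv2.imwrite("pics/c.png",b)
E
```

```text
(no output)
```

View pics/b.png

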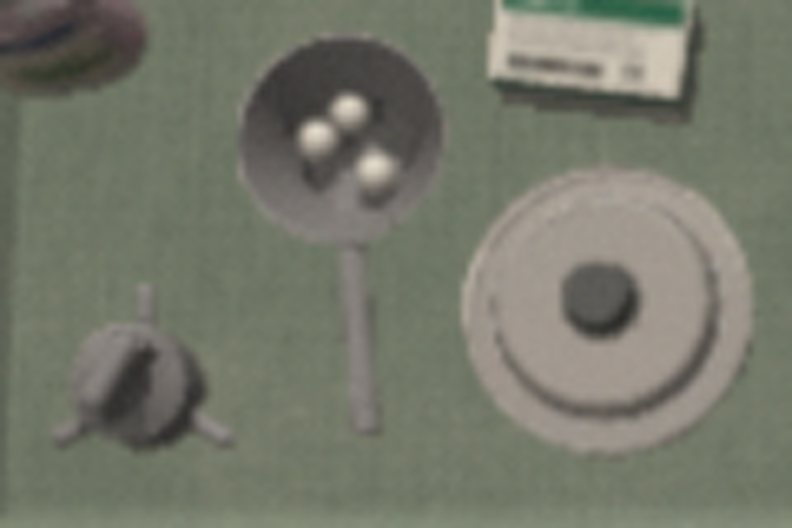

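View pics/c.png

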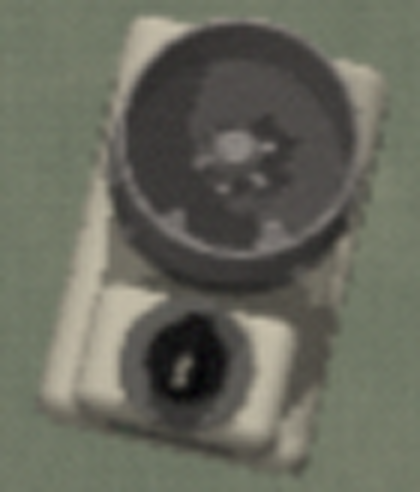

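Cup holds 3 visible balls, with its handle pointing towards the robot. The agitator has one arm pointing +x and its grip at about 60° in the image. The mill shaft nose is at (235,147) in the crop, with tooth-top glints around it. Now I'll convert these to world coordinates.

```bash
python3 - <<'E'
from h import *
import pickle
D=pickle.load(open("d0.pkl","rb"));c=D["top"];s=D["scene"];im=c["pixels"]
A=lambda u,v,z:onz(c,105+(u+.5)/6.6-.5,195+(v+.5)/6.6-.5,z)
B=lambda u,v,z:onz(c,235+(u+.5)/6-.5,180+(v+.5)/6-.5,z)
r=lambda *a:[np.round(x,4) for x in a]
T=[A(146,290,.012),A(60,438,.012),A(228,438,.012)]
m=np.mean(T,0);print("agit",r(m),[round(np.degrees(np.arctan2(*(t-m)[1::-1]))%120,1) for t in T],[round(np.linalg.norm((t-m)[:2]),4) for t in T])
print("agit top ends",r(A(100,415,.074),A(150,345,.074)))
cc=A(342,139,.042);h=A(368,428,.038);h0=A(353,245,.038);print("cup",r(cc,h,h0),"dir",np.degrees(np.arctan2(*(h-h0)[1::-1])), np.linalg.norm(h-cc))
print("lid",r(A(602,296,.064),A(607,310,.006)))
b=B(237,139,.112);print("bowl",r(b),"shaft nose",r(B(236,147,.081)))
n=B(236,147,.081)
for p in[(200,162),(222,188),(262,180),(270,147)]:
    t=B(*p,.071);d=t-(b+n)/2;print("tooth",np.round(np.degrees(np.arctan2(d[1],d[0])),1),round(np.linalg.norm(d[:2]),4))
print("switch top",r(B(185,370,.135)))
print("housing corners z.04",r(B(140,18,.04),B(380,68,.04),B(45,405,.04),B(305,470,.04)))
# dish balls
hsv=cv2.cvtColor(im,cv2.COLOR_BGR2HSV)
sub=im[185:265,322:365];g=cv2.cvtColor(sub,cv2.COLOR_BGR2GRAY);
for nm,x0,y0,x1,y1,z in[("dish",322,185,365,265,.012),("cup",138,198,175,232,.014)]:
    g=cv2.cvtColor(im[y0:y1,x0:x1],cv2.COLOR_BGR2GRAY);_,mk=cv2.threshold(g,185,255,0)
    N,_,S,Cn=cv2.connectedComponentsWithStats(mk)
    for i in range(1,N): print(nm,S[i,4],r(onz(c,Cn[i,0]+x0,Cn[i,1]+y0,z)))
def up(c,x0,y0,x1,y1,f): return cv2.resize(c["pixels"][y0:y1,x0:x1],None,fx=f,fy=f,interpolation=cv2.INTER_CUBIC)
l=up(s,145,165,315,245,4.5);cv2.imwrite("pics/d.png",l)
cv2.imwrite("pics/e.png",up(c,315,180,375,270,6))
E
```

```text
agit [array([0.4533, 0.199 , 0.012 ])] [np.float64(1.1), np.float64(0.3), np.float64(0.3)] [np.float64(0.0441), np.float64(0.0437), np.float64(0.0445)]
agit top ends [array([0.4347, 0.2012, 0.074 ]), array([0.4645, 0.1805, 0.074 ])]
cup [array([0.559 , 0.1065, 0.042 ]), array([0.4327, 0.0927, 0.038 ]), array([0.5126, 0.1011, 0.038 ])] dir -173.9732906679361 0.1271501543832449
lid [array([ 0.4853, -0.0115,  0.064 ]), array([ 0.4876, -0.0069,  0.006 ])]
bowl [array([ 0.5764, -0.2306,  0.112 ])] shaft nose [array([ 0.5796, -0.2316,  0.081 ])]
tooth 101.1 0.0164
tooth 159.0 0.0169
tooth -133.7 0.0177
tooth -78.2 0.0174
switch top [array([ 0.4675, -0.2039,  0.135 ])]
housing corners z.04 [array([ 0.6537, -0.1885,  0.04  ]), array([ 0.6269, -0.3046,  0.04  ]), array([ 0.4653, -0.1403,  0.04  ]), array([ 0.4325, -0.2623,  0.04  ])]
dish 8 [array([ 0.5797, -0.4445,  0.012 ])]
dish 6 [array([ 0.5359, -0.4465,  0.012 ])]
dish 7 [array([ 0.4867, -0.4535,  0.012 ])]
cup 5 [array([0.5798, 0.1103, 0.014 ])]
cup 5 [array([0.5679, 0.125 , 0.014 ])]
cup 6 [array([0.5529, 0.0982, 0.014 ])]
```

View pics/d.png

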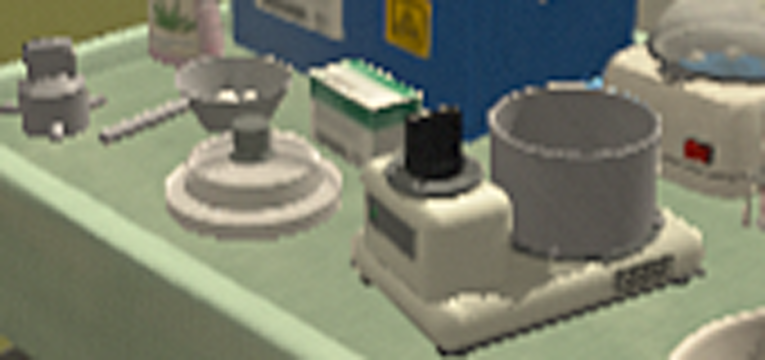

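View pics/e.png

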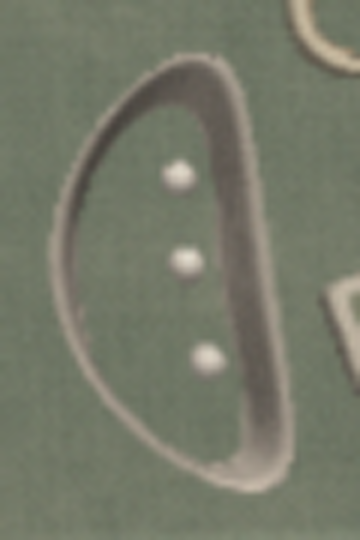

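Six balls in all: 3 in the cup and 3 in the dish, in a line at about (0.58..0.487, -0.45). The agitator is at (0.453, 0.198). First move: go above it.

```bash
python3 -m pendant '[[[0,0,0],0]]' 50 20; python3 -c "
from h import *
shift([.453,.197,.16],60)"
```

```text
time: 0.22
position: [0.2198, 0.5847, 0.244]
tool_rot: [0.822, 0.569, -0.001, 0.0]
ft_force: [0.4, -0.1, -0.4]
grip_width: 0.0823
t 0.23 p [0.2198 0.5847 0.244 ] x [ 0.352  0.936 -0.001] y [ 0.936 -0.352 -0.   ] z [-0.001 -0.001 -1.   ] w 0.0823 q [ 1.03  0.53  1.43  0.    1.18 -0.18]
shift [-280.7  354.8   84.3]
turn 9.4 cur 69.4
```

```bash
python3 -m pendant '[[[-35,44,10.5],0],[[-35,44,10.5],0],[[-35,44,10.5],0],[[-35,45,10.5],0],[[-35,45,10.5],0],[[-35,44,10.5],0],[[-35,44,10.5],0],[[-35,44,10.5],0]]'; python3 -m pendant '[[[0,0,0],9.4],[[0,0,0],0],[[0,0,0],0]]'; python3 -c "
from h import *
shift([.453,.197,.16],60)
c=camera('top');save(c,'f',(95,190,215,275),6)"
```

```text
time: 1.23
position: [0.4538, 0.1967, 0.1603]
tool_rot: [0.822, 0.569, 0.0, 0.0]
ft_force: [1.4, 0.7, -0.2]
grip_width: 0.0503
time: 1.6
position: [0.4524, 0.1987, 0.1606]
tool_rot: [0.865, 0.501, -0.0, -0.0]
ft_force: [0.0, -0.6, -0.3]
grip_width: 0.0502
t 1.6 p [0.4524 0.1987 0.1606] x [ 0.498  0.867 -0.   ] y [ 0.867 -0.498 -0.   ] z [-0.  0. -1.] w 0.0502 q [ 0.19  0.48  1.84  0.    0.82 -0.86]
shift [-1.2  1.3  0.6]
turn 0.2 cur 60.2
```

View pics/f.png

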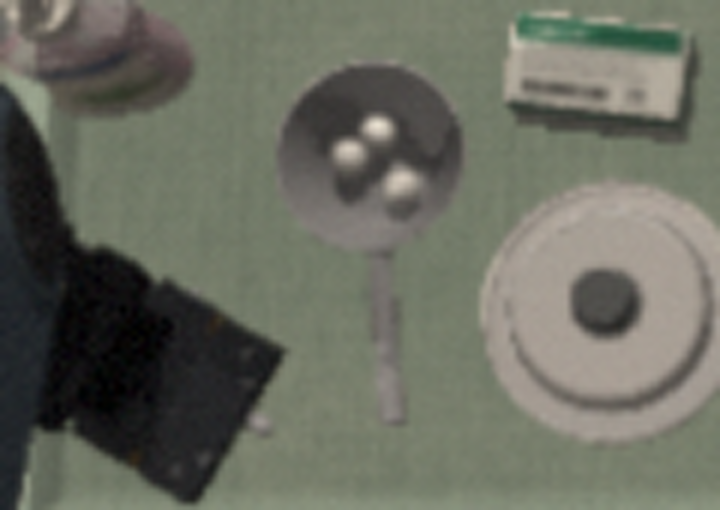

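The gripper is over the agitator, with one arm tip visible at (260,425). Descend and grip.

```bash
python3 -m pendant '[[[0,0,30],0],[[0,0,30],0],[[0,0,20],0],[[0,0,7],0],[[0,0,0],0]]'; python3 -m pendant '[[[0,0,0],0],[[0,0,0],0],[[0,0,0],0],[[0,0,0],0],[[0,0,0],0]]' 0 50;  python3 -m pendant '[[[0,0,-20],0],[[0,0,-40],0],[[0,0,-60],0],[[0,0,0],0],[[0,0,0],0]]'; python3 -c "
from h import *
st();c=camera('scene');save(c,'g',(120,120,320,270),4)"
```

```text
time: 2.28
position: [0.4526, 0.1988, 0.0736]
tool_rot: [0.866, 0.501, -0.0, -0.0]
ft_force: [0.4, 0.1, 0.5]
grip_width: 0.0499
time: 2.9
position: [0.4529, 0.1983, 0.0737]
tool_rot: [0.866, 0.5, 0.0, 0.0]
ft_force: [0.6, 0.8, 1.6]
grip_width: 0.0136
time: 3.52
position: [0.4516, 0.198, 0.1928]
tool_rot: [0.866, 0.5, -0.001, -0.0]
ft_force: [-0.1, -0.2, -3.9]
grip_width: 0.0133
t 3.52 p [0.4516 0.198  0.1928] x [ 0.5    0.866 -0.002] y [ 0.866 -0.5   -0.002] z [-0.002 -0.    -1.   ] w 0.0133 q [ 0.19  0.43  1.81 -0.    0.9  -0.86]
```

View pics/g.png

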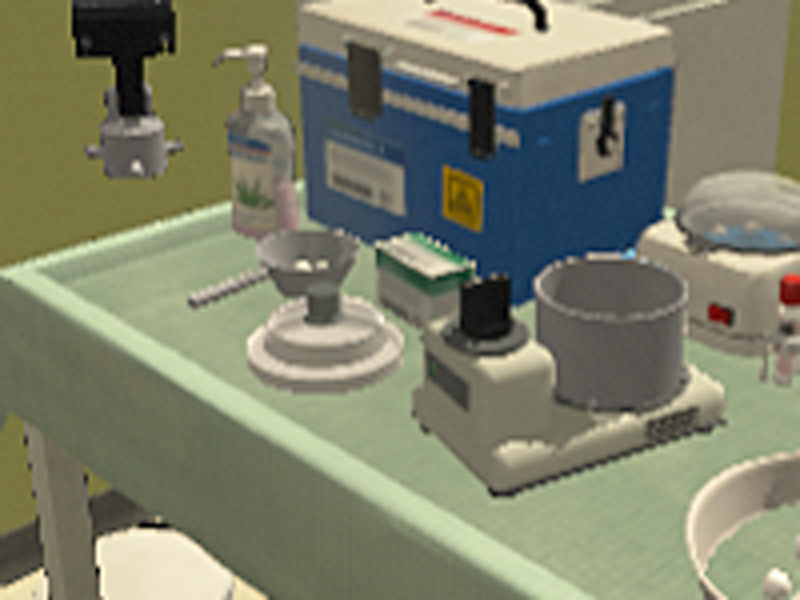

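Agitator is held level. Carry it over the bowl.

```bash
python3 -c "
from h import *
shift([.578,-.231,.215],72)"
```

```text
t 3.58 p [0.4511 0.1979 0.192 ] x [ 0.5    0.866 -0.003] y [ 0.866 -0.5   -0.003] z [-0.004 -0.001 -1.   ] w 0.0136 q [ 0.19  0.43  1.81 -0.    0.9  -0.86]
shift [-308.   324.4  -23.2]
turn -12.0 cur 60.0
```

```bash
python3 -m pendant '[[[0,0,-23],0],[[-31,32,0],0],[[-44,46,0],0],[[-44,46,0],0],[[-44,46,0],0],[[-44,46,0],0],[[-44,46,0],0],[[-37,40,0],0]]';python3 -m pendant '[[[-20,22,0],0],[[0,0,0],-6],[[0,0,0],-6],[[0,0,0],0],[[0,0,0],0],[[0,0,0],0]]'; python3 -c "
from h import *
shift([.578,-.231,.215],72);print(robot.get_obs()['ft_force'],robot.get_obs()['moment'])
c=camera('top');save(c,'h',(230,165,320,255),6)"
```

```text
time: 4.58
position: [0.5676, -0.1985, 0.2134]
tool_rot: [0.866, 0.499, -0.001, -0.002]
ft_force: [0.3, 0.7, -3.0]
grip_width: 0.0139
time: 5.32
position: [0.5774, -0.2246, 0.2159]
tool_rot: [0.809, 0.587, -0.0, -0.001]
ft_force: [-0.5, 0.2, -3.2]
grip_width: 0.0134
t 5.33 p [ 0.5774 -0.2246  0.2159] x [0.31  0.951 0.   ] y [ 0.951 -0.31  -0.001] z [-0.001  0.001 -1.   ] w 0.0134 q [-0.55  0.55  1.48 -0.    1.11 -1.81]
shift [-5.9  2.5  0.9]
turn -0.0 cur 72.0
[-0.50246787  0.22923023 -3.24370107] [0.00176707 0.01813471 0.02595694]
```

View pics/h.png

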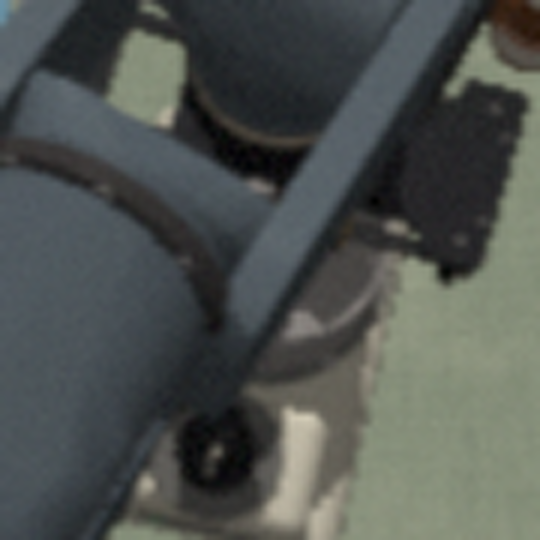

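The arm hides the bowl from above, so I'll insert by force feedback.

```bash
python3 -m pendant '[[[-6,2.5,0],0],[[0,0,20],0],[[0,0,20],0],[[0,0,12],0],[[0,0,0],0],[[0,0,0],0]]'; for i in 1 2 3; do python3 -m pendant '[[[0,0,4],0],[[0,0,4],0],[[0,0,0],0]]';done; python3 -c "
from h import *
o,R=st();print(o['moment'])"
```

```text
time: 6.12
position: [0.5787, -0.2319, 0.1653]
tool_rot: [0.809, 0.588, 0.0, 0.001]
ft_force: [0.1, 0.8, -2.8]
grip_width: 0.0133
time: 6.5
position: [0.5779, -0.2312, 0.1562]
tool_rot: [0.809, 0.588, -0.0, -0.0]
ft_force: [-0.7, -0.1, -2.4]
grip_width: 0.0137
time: 6.88
position: [0.5778, -0.2312, 0.148]
tool_rot: [0.809, 0.588, -0.0, -0.001]
ft_force: [0.2, -0.6, -2.3]
grip_width: 0.0136
time: 7.25
position: [0.5778, -0.2312, 0.14]
tool_rot: [0.809, 0.588, -0.0, -0.001]
ft_force: [-1.1, 0.3, -2.6]
grip_width: 0.0137
t 7.25 p [ 0.5778 -0.2312  0.14  ] x [0.309 0.951 0.   ] y [ 0.951 -0.309 -0.001] z [-0.001  0.001 -1.   ] w 0.0137 q [-0.56  0.65  1.53  0.    0.96 -1.82]
[ 0.02474938 -0.01607164  0.03466962]
```

```bash
for i in 1 2 3; do python3 -m pendant '[[[0,0,3],0],[[0,0,3],0],[[0,0,0],0]]';done; python3 -c "
from h import *
o,R=st();print(o['moment'])"
```

```text
time: 7.62
position: [0.5779, -0.2313, 0.1342]
tool_rot: [0.809, 0.588, -0.0, -0.0]
ft_force: [0.2, 0.4, -2.6]
grip_width: 0.0134
time: 8.0
position: [0.5779, -0.2313, 0.1282]
tool_rot: [0.809, 0.588, -0.0, -0.0]
ft_force: [0.6, 0.2, -3.1]
grip_width: 0.0135
time: 8.38
position: [0.5779, -0.2313, 0.1222]
tool_rot: [0.809, 0.588, -0.0, -0.0]
ft_force: [-0.3, 0.1, -4.7]
grip_width: 0.0137
t 8.38 p [ 0.5779 -0.2313  0.1222] x [0.309 0.951 0.   ] y [ 0.951 -0.309 -0.001] z [-0.001  0.    -1.   ] w 0.0137 q [-0.56  0.68  1.54 -0.    0.93 -1.82]
[-0.01822019 -0.0274835  -0.01584063]
```

It slid down meshed without resistance. Now press it home and check by force.

```bash
python3 -m pendant '[[[0,0,1],0],[[0,0,1],0],[[0,0,0],0]]'; python3 -m pendant '[[[0,0,1],0],[[0,0,0],0]]'; python3 -m pendant '[[[0,0,1],0],[[0,0,0],0]]'
```

```text
time: 8.75
position: [0.5783, -0.2315, 0.1217]
tool_rot: [0.809, 0.588, 0.0, 0.0]
ft_force: [-1.5, 0.7, 4.0]
grip_width: 0.0135
time: 9.0
position: [0.5784, -0.2315, 0.1216]
tool_rot: [0.809, 0.588, 0.0, 0.001]
ft_force: [-2.9, 2.2, 10.4]
grip_width: 0.0136
time: 9.25
position: [0.5785, -0.2315, 0.1215]
tool_rot: [0.809, 0.588, 0.0, 0.001]
ft_force: [-4.2, 3.0, 15.5]
grip_width: 0.0137
```

Firm stop at z=0.1216, exactly as predicted: it is home. Release, retract and look.

```bash
python3 -m pendant '[[[0,0,-3],0],[[0,0,0],0],[[0,0,0],0],[[0,0,0],0]]' 34 20; python3 -m pendant '[[[0,0,-15],0],[[0,0,-50],0],[[0,0,-50],0],[[31,-30,-10],0],[[44,-44,0],0],[[44,-44,0],0],[[44,-44,0],0],[[0,0,0],0]]'; python3 -c "
from h import *
shift([.46,.0955,.2],90)
c=camera('top');save(c,'i',(105,165,305,265),4)
import pickle;pickle.dump(c,open('d1.pkl','wb'))"
```

```text
time: 9.75
position: [0.578, -0.2314, 0.121]
tool_rot: [0.809, 0.588, -0.0, -0.0]
ft_force: [-0.0, 0.0, 0.5]
grip_width: 0.0336
time: 10.75
position: [0.4712, -0.0227, 0.2473]
tool_rot: [0.808, 0.59, -0.001, -0.001]
ft_force: [1.1, -0.4, 0.1]
grip_width: 0.0342
t 10.75 p [ 0.4712 -0.0227  0.2473] x [0.305 0.952 0.001] y [ 0.952 -0.305 -0.003] z [-0.002  0.001 -1.   ] w 0.0342 q [-0.29  0.32  1.8   0.    1.02 -1.55]
shift [109.1 -46.6  47.5]
turn -17.7 cur 72.3
```

View pics/i.png

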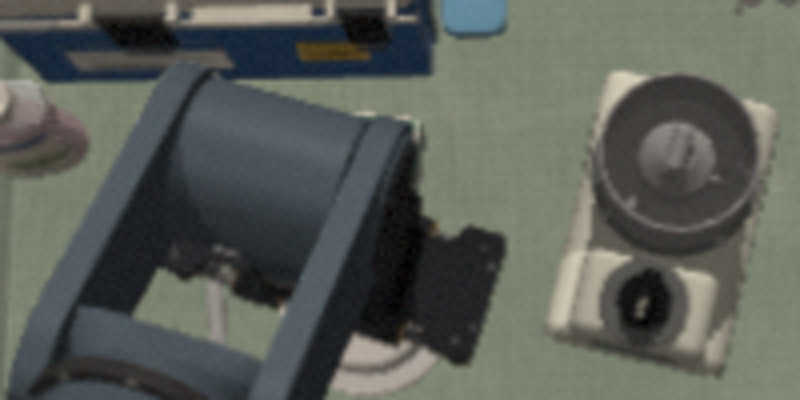

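Agitator sits centred in the bowl. Now the cup: grip the handle further out (about 100 mm off the axis), because the tool can only turn about its own z. The cup must therefore be tipped by letting it pivot in the jaws under reduced grip.

```bash
python3 -c "
from h import *
shift([.462,.0962,.2],96)"
python3 -m pendant '[[[36,-15,10],0],[[36,-15,15],0],[[37,-17,22],0],[[0,0,0],-8],[[0,0,0],-8],[[0,0,0],-8],[[0,0,0],0],[[0,0,0],0]]' 45; python3 -c "
from h import *
shift([.462,.0962,.038],96)"
```

```text
t 10.8 p [ 0.4737 -0.0248  0.2476] x [ 0.306  0.952 -0.   ] y [ 0.952 -0.306  0.001] z [ 0.001 -0.001 -1.   ] w 0.0341 q [-0.29  0.32  1.8  -0.    1.02 -1.55]
shift [111.6 -48.3  47.6]
turn -23.8 cur 72.2
time: 11.8
position: [0.4645, 0.0912, 0.1998]
tool_rot: [0.67, 0.742, 0.0, 0.0]
ft_force: [-0.6, 0.4, -0.1]
grip_width: 0.045
t 11.8 p [0.4645 0.0912 0.1998] x [-0.101  0.995 -0.   ] y [0.995 0.101 0.001] z [ 0.001 -0.    -1.   ] w 0.045 q [-0.04  0.39  1.85 -0.    0.89 -1.71]
shift [  5.2  -2.2 161.8]
turn -0.2 cur 95.8
```

```bash
python3 -m pendant '[[[5,-2,40],0],[[0,0,50],0],[[0,0,40],0],[[0,0,22],0],[[0,0,10],0],[[0,0,0],0]]'; python3 -m pendant '[[[0,0,0],0],[[0,0,0],0],[[0,0,0],0],[[0,0,0],0],[[0,0,0],0]]' 0 60;  python3 -m pendant '[[[0,0,-5],0],[[0,0,-10],0],[[0,0,-15],0],[[0,0,0],0],[[0,0,0],0]]'; python3 -c "
from h import *
st();c=camera('scene');save(c,'j',(140,130,240,230),6)"
```

```text
time: 12.55
position: [0.4613, 0.0964, 0.0373]
tool_rot: [0.67, 0.743, -0.0, -0.0]
ft_force: [-0.0, 0.1, 0.6]
grip_width: 0.0454
time: 13.18
position: [0.4611, 0.0967, 0.0377]
tool_rot: [0.669, 0.743, 0.0, 0.0]
ft_force: [-0.2, 1.1, 0.5]
grip_width: 0.011
time: 13.8
position: [0.4611, 0.0966, 0.0679]
tool_rot: [0.669, 0.743, 0.0, 0.0]
ft_force: [-0.6, -0.8, -2.2]
grip_width: 0.0109
t 13.8 p [0.4611 0.0966 0.0679] x [-0.104  0.995 -0.   ] y [0.995 0.104 0.001] z [ 0.001 -0.    -1.   ] w 0.0109 q [-0.03  0.64  1.95 -0.    0.55 -1.71]
```

View pics/j.png

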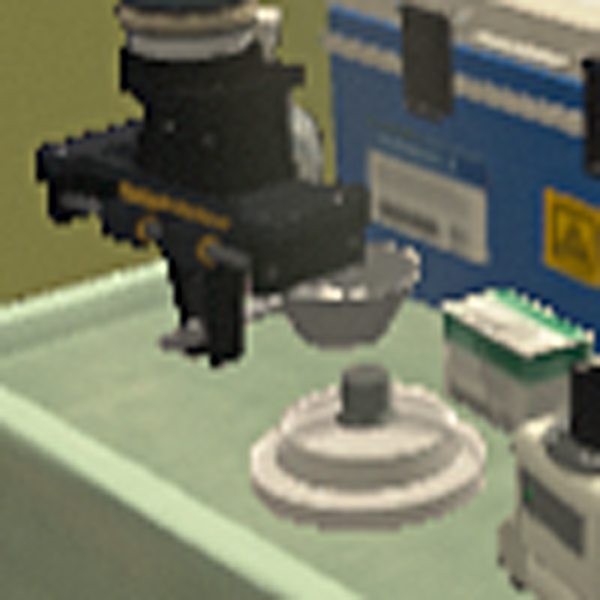

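Cup held level at 60 N. Lift, then move to the pour position with gentle rotation.

```bash
python3 -m pendant '[[[0,0,-20],0],[[0,0,-40],0],[[0,0,-50],0],[[0,0,-50],0],[[0,0,-30],0],[[0,0,-17],0],[[0,0,0],0],[[0,0,0],0]]'; python3 -c "
from h import *
o,R=st();print(o['ft_force'],'moment tool',R.T@np.array(o['moment']),o['moment'])
shift([.532,-.177,.277],40)"
```

```text
time: 14.85
position: [0.4601, 0.0966, 0.2734]
tool_rot: [0.669, 0.743, -0.001, -0.001]
ft_force: [0.6, 0.3, -1.5]
grip_width: 0.0114
t 14.85 p [0.4601 0.0966 0.2734] x [-0.104  0.995  0.   ] y [ 0.995  0.104 -0.003] z [-0.003  0.    -1.   ] w 0.0114 q [-0.03  0.28  1.77  0.    1.09 -1.71]
[ 0.6092856   0.31005131 -1.4986686 ] moment tool [ 0.0657927  -0.02591479 -0.03835431] [-0.03253299  0.06272936  0.03844401]
t 14.85 p [0.4601 0.0966 0.2734] x [-0.104  0.995  0.   ] y [ 0.995  0.104 -0.003] z [-0.003  0.    -1.   ] w 0.0114 q [-0.03  0.28  1.77  0.    1.09 -1.71]
shift [-279.6   43.    -3.8]
turn 56.0 cur 96.0
```

```bash
python3 -m pendant '[[[-15,2,0],0],[[-35,5,0],0],[[-45,7,0],0],[[-50,8,0],0],[[-50,8,0],0],[[-45,7,0],0],[[-28,4,0],0],[[-12,2,-4],0]]'; python3 -m pendant '[[[0,0,0],4],[[0,0,0],8],[[0,0,0],10],[[0,0,0],10],[[0,0,0],10],[[0,0,0],8],[[0,0,0],5],[[0,0,0],1]]';python3 -m pendant '[[[0,0,0],0],[[0,0,0],0]]'; python3 -c "
from h import *
shift([.532,-.177,.277],40)
M=[]
c=None
for i in range(6):
    o=robot.get_obs();R=Rn.from_quat(o['tool_rot']).as_matrix();M.append(np.r_[R.T@np.array(o['moment']),o['ft_force']]);c=camera('scene')
print(np.mean(M,0).round(3))
save(c,'k',(170,90,330,230),5)"
```

```text
time: 15.85
position: [0.5325, -0.1797, 0.2772]
tool_rot: [0.67, 0.742, -0.0, -0.001]
ft_force: [-0.2, 0.3, -1.2]
grip_width: 0.0111
time: 16.85
position: [0.5326, -0.1767, 0.2782]
tool_rot: [0.94, 0.342, -0.0, -0.001]
ft_force: [-0.2, 0.6, -1.6]
grip_width: 0.0113
time: 17.1
position: [0.5329, -0.1772, 0.2785]
tool_rot: [0.94, 0.342, -0.0, -0.0]
ft_force: [-0.1, 0.6, -1.5]
grip_width: 0.0112
t 17.1 p [ 0.5329 -0.1772  0.2785] x [ 0.766  0.643 -0.   ] y [ 0.643 -0.766 -0.   ] z [-0.  0. -1.] w 0.0112 q [-0.52  0.4   1.55  0.    1.19 -1.22]
shift [-0.5 -0.7  1.5]
turn 0.0 cur 40.0
[ 0.083 -0.039 -0.008  0.056  0.183 -1.268]
```

View pics/k.png

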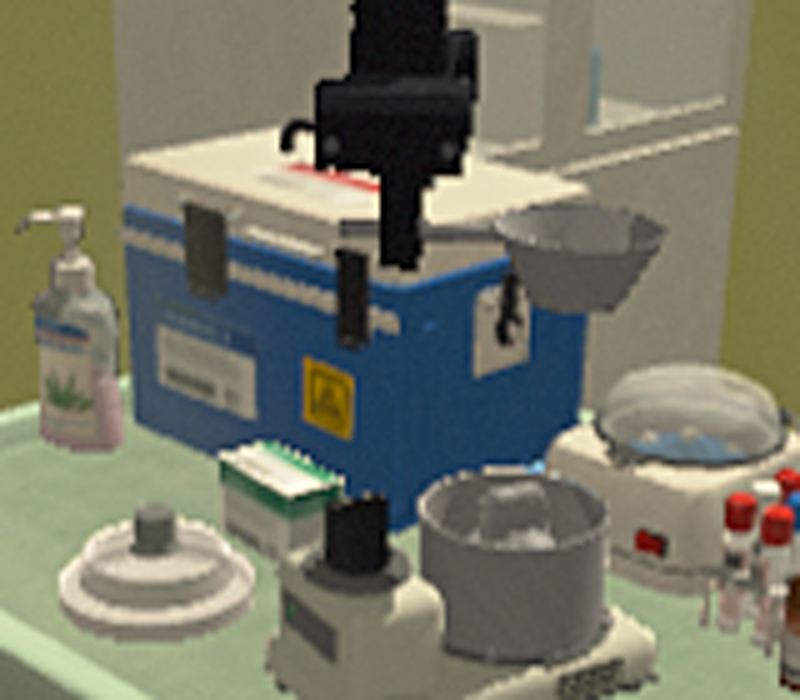

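Side view confirms the cup is level over the bowl at (580,255), ready to tip, with the agitator grip seated in the bowl at (515,510). Now lower the grip force in steps until it starts to pivot.

```bash
cat > m.py <<'E'
from h import *
M=[]
for i in range(4):
    o=robot.get_obs();R=Rn.from_quat(o['tool_rot']).as_matrix();M.append(np.r_[(R.T@np.array(o['moment']))[0],o['ft_force'][2]]);c=camera('scene')
print("Mx,Fz",np.mean(M,0).round(3),"t",o['time'])
E
python3 -m pendant '[[[0,0,0],0],[[0,0,0],0]]' 0 30 >/dev/null; python3 m.py; python3 -m pendant '[[[0,0,0],0],[[0,0,0],0]]' 0 20>/dev/null; python3 m.py; python3 -m pendant '[[[0,0,0],0],[[0,0,0],0]]' 0 14 >/dev/null; python3 m.py
```

```text
Mx,Fz [ 0.059 -1.14 ] t 17.8
time: 18.1
position: [0.533, -0.1774, 0.2786]
tool_rot: [0.94, 0.342, 0.0, 0.0]
ft_force: [0.2, -0.2, -0.9]
grip_width: 0.0116
Mx,Fz [ 0.083 -1.388] t 18.25
Mx,Fz [ 0.082 -1.311] t 18.7
```

```bash
cat >> m.py <<'E'
import os
g=cv2.GaussianBlur(cv2.cvtColor(c["pixels"],cv2.COLOR_BGR2GRAY),(3,3),0)[90:230,170:330].astype(int)
if not os.path.exists("base.npy"): np.save("base.npy",g)
d=np.abs(g-np.load("base.npy"))>18
v,u=np.nonzero(d);print("changed",d.sum(),(u.mean().round(),v.mean().round(),v.max()) if d.sum() else "")
E
python3 m.py; python3 -m pendant '[[[0,0,0],0]]' 0 11 >/dev/null; python3 m.py; python3 -m pendant '[[[0,0,0],0]]' 0 9 >/dev/null; python3 m.py;python3 -m pendant '[[[0,0,0],0]]' 0 7 >/dev/null; python3 m.py
```

```text
Mx,Fz [ 0.065 -1.269] t 18.9
changed 0 
Mx,Fz [ 0.073 -1.199] t 19.225
changed 1084 (np.float64(103.0), np.float64(63.0), np.int64(123))
Mx,Fz [ 0.061 -1.367] t 19.55
changed 1204 (np.float64(100.0), np.float64(66.0), np.int64(123))
Mx,Fz [ 0.018 -1.256] t 19.875
changed 1204 (np.float64(100.0), np.float64(66.0), np.int64(123))
```

```bash
python3 -c "
from h import *
c=camera('scene');save(c,'l',(170,90,330,230),5)"
```

```text
(no output)
```

View pics/l.png

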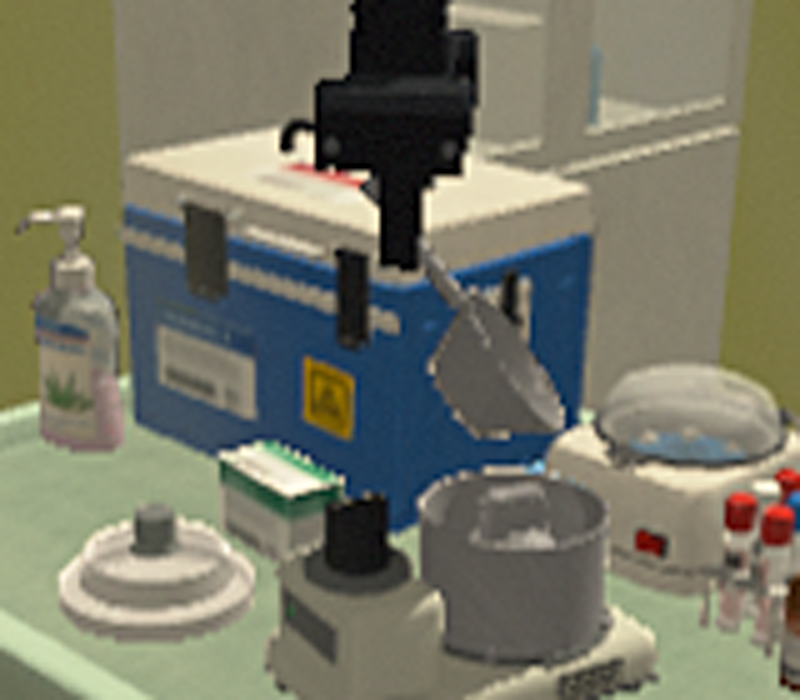

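The cup is tipped about 50-55°, with the lip at (560,425) and the weight unchanged, so the balls are still inside. Shift back and slightly down so they fall in the near half of the bowl, then ease the grip further.

```bash
python3 -m pendant '[[[0,0,0],0],[[0,-4,2],0],[[0,-6,3],0],[[0,-4,2],0],[[0,0,0],0],[[0,0,0],0]]' 0 20; python3 m.py; python3 -m pendant '[[[0,0,0],0]]' 0 6 >/dev/null; python3 m.py;python3 -m pendant '[[[0,0,0],0]]' 0 5 >/dev/null; python3 m.py; python3 -m pendant '[[[0,0,0],0]]' 0 4 >/dev/null; python3 m.py
```

```text
time: 20.72
position: [0.5241, -0.1667, 0.2717]
tool_rot: [0.94, 0.342, 0.0, 0.0]
ft_force: [0.0, -0.4, -1.7]
grip_width: 0.0118
Mx,Fz [ 0.027 -1.794] t 20.875
changed 2012 (np.float64(90.0), np.float64(51.0), np.int64(124))
Mx,Fz [ 0.056 -1.293] t 21.2
changed 2025 (np.float64(89.0), np.float64(51.0), np.int64(124))
Mx,Fz [ 0.02  -1.048] t 21.525
changed 2022 (np.float64(89.0), np.float64(51.0), np.int64(124))
Mx,Fz [ 0.032 -0.58 ] t 21.85
changed 2040 (np.float64(89.0), np.float64(52.0), np.int64(124))
```

```bash
cat > w.py <<'E'
from h import *
F=[];M=[]
for i in range(8):
    o=robot.get_obs();F.append(o['ft_force'][2]);R=Rn.from_quat(o['tool_rot']).as_matrix();M.append((R.T@np.array(o['moment']))[0]);c=camera('top' if i<7 else 'scene')
    if i==6: t=c
print("Fz",np.mean(F).round(3),"Mx",np.mean(M).round(3),o['time'])
def blobs(c,box,th=170):
    x0,y0,x1,y1=box;g=c["pixels"][y0:y1,x0:x1].astype(int)
    mk=((g.min(2)>th)).astype(np.uint8);N,_,S,C=cv2.connectedComponentsWithStats(mk)
    return [(S[i,4],(C[i]+[x0,y0]).round(1).tolist()) for i in range(1,N)]
print("bowl top",blobs(t,(252,180,298,222),150));print("dish",blobs(t,(322,185,365,265),170))
E
python3 w.py; python3 -m pendant '[[[0,0,0],0],[[0,0,0],0]]' 0 3; python3 w.py
```

```text
Fz -1.454 Mx 0.038 22.25
bowl top [(np.int32(20), [294.4, 192.4])]
dish [(np.int32(6), [344.8, 207.8]), (np.int32(7), [344.0, 222.7]), (np.int32(7), [349.6, 238.7]), (np.int32(16), [356.8, 259.9]), (np.int32(1), [350.0, 259.0])]
time: 22.55
position: [0.524, -0.1666, 0.2716]
tool_rot: [0.94, 0.342, 0.0, -0.0]
ft_force: [-0.2, -0.1, -1.3]
grip_width: 0.0118
Fz -1.306 Mx 0.002 22.9
bowl top [(np.int32(20), [294.4, 192.4])]
dish [(np.int32(6), [344.8, 207.8]), (np.int32(7), [344.0, 222.7]), (np.int32(7), [349.3, 238.6]), (np.int32(17), [356.9, 259.8]), (np.int32(1), [350.0, 259.0])]
```

Weight unchanged, so the balls are still in. The cup has stuck short of its hanging equilibrium. Small shakes along the handle plane at low grip should ratchet it down.

```bash
python3 -m pendant '[[[0,8,0],0],[[0,-8,0],0],[[0,8,0],0],[[0,-8,0],0],[[0,8,0],0],[[0,-8,0],0],[[0,0,0],0]]'; python3 m.py; python3 -m pendant '[[[0,14,0],0],[[0,-14,0],0],[[0,14,0],0],[[0,-14,0],0],[[0,14,0],0],[[0,-14,0],0],[[0,0,0],0]]'; python3 m.py; python3 w.py; python3 -c "
from h import *
c=camera('scene');save(c,'n',(170,90,330,230),5)"
```

```text
time: 23.82
position: [0.5234, -0.166, 0.2715]
tool_rot: [0.94, 0.342, -0.0, -0.0]
ft_force: [-0.5, 0.4, -1.7]
grip_width: 0.0119
Mx,Fz [-0.027 -1.265] t 23.975
changed 2043 (np.float64(87.0), np.float64(53.0), np.int64(124))
time: 24.9
position: [0.5229, -0.1656, 0.2713]
tool_rot: [0.94, 0.342, -0.001, -0.001]
ft_force: [-0.6, 0.2, -0.8]
grip_width: 0.0118
Mx,Fz [-0.029 -0.816] t 25.05
changed 2020 (np.float64(87.0), np.float64(53.0), np.int64(124))
Fz -0.673 Mx -0.02 25.45
bowl top [(np.int32(22), [294.6, 192.5])]
dish [(np.int32(6), [344.8, 207.8]), (np.int32(8), [344.1, 222.9]), (np.int32(5), [349.8, 238.6]), (np.int32(16), [356.8, 259.9]), (np.int32(1), [350.0, 259.0])]
```

View pics/n.png

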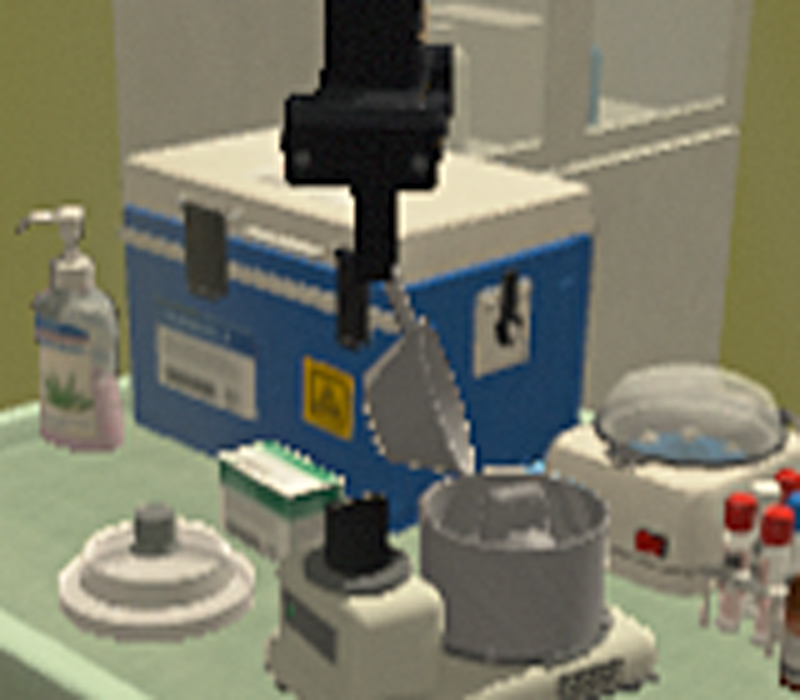

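Weight dropped from 1.3 to 0.67 N, i.e. the 3 balls are out, and none show on the table. The cup hangs at about 70°. Fix it with a firm grip, retract, and check the bowl in the top view.

```bash
python3 -m pendant '[[[0,0,0],0],[[0,0,0],0],[[0,-10,-10],0],[[0,-20,-10],0],[[0,-25,-10],0]]' 0 60 >/dev/null; python3 -c "
from h import *
import pickle
c=pickle.load(open('d0.pkl','rb'))['top']
for p in[(105,184),(212,184),(105,177),(212,177),(178,210),(210,212)]: print(p,onz(c,*p,0).round(3),onz(c,*p,.06).round(3))
shift([.46,.0966,.29],96)"
```

```text
(105, 184) [0.668 0.279 0.   ] [0.652 0.26  0.06 ]
(212, 184) [ 0.662 -0.051  0.   ] [ 0.646 -0.056  0.06 ]
(105, 177) [0.69  0.281 0.   ] [0.673 0.261 0.06 ]
(212, 177) [ 0.684 -0.051  0.   ] [ 0.667 -0.056  0.06 ]
(178, 210) [0.584 0.05  0.   ] [0.571 0.041 0.06 ]
(210, 212) [ 0.576 -0.045  0.   ] [ 0.564 -0.051  0.06 ]
t 26.18 p [ 0.4876 -0.1233  0.3025] x [0.766 0.643 0.   ] y [ 0.643 -0.766  0.   ] z [ 0.  0. -1.] w 0.0113 q [-0.47  0.29  1.66  0.    1.19 -1.17]
shift [ 120.2 -186.3   12.5]
turn -56.0 cur 40.0
```

```bash
python3 -m pendant '[[[20,-15,0],0],[[38,-28,0],0],[[42,-31,0],0],[[42,-31,0],0],[[32,-24,0],0],[[15,-10,0],0],[[0,0,0],-8],[[0,0,0],-8]]'; python3 -m pendant '[[[0,0,0],-9],[[0,0,0],-9],[[0,0,0],-9],[[0,0,0],-8],[[0,0,0],-5],[[0,0,0],0],[[0,0,0],0],[[0,0,0],0]]'; python3 w.py; python3 -c "
from h import *
shift([.543,.105,.145],96)
c=camera('top');s=camera('scene')
a=cv2.resize(c['pixels'][175:230,245:305],None,fx=7,fy=7,interpolation=cv2.INTER_CUBIC)
b=cv2.resize(s['pixels'][130:240,140:240],None,fx=3.5,fy=3.5,interpolation=cv2.INTER_CUBIC)
cv2.imwrite('pics/o.png',np.hstack([a,b]))"
```

```text
time: 27.18
position: [0.5433, 0.1035, 0.3021]
tool_rot: [0.882, 0.472, -0.0, 0.0]
ft_force: [-0.0, 0.2, -1.3]
grip_width: 0.0114
time: 28.18
position: [0.544, 0.1033, 0.3017]
tool_rot: [0.67, 0.743, -0.0, 0.0]
ft_force: [-0.1, 0.4, -1.0]
grip_width: 0.0113
Fz -0.563 Mx -0.002 28.525
bowl top [(np.int32(36), [260.1, 185.3]), (np.int32(11), [293.6, 191.4]), (np.int32(2), [252.0, 220.5])]
dish [(np.int32(11), [344.5, 208.4]), (np.int32(10), [343.8, 223.0]), (np.int32(11), [349.4, 239.1]), (np.int32(6), [357.2, 260.3])]
t 28.57 p [0.5441 0.1035 0.3015] x [-0.104  0.995  0.   ] y [ 0.995  0.104 -0.   ] z [-0. -0. -1.] w 0.0117 q [-0.01  0.37  1.54 -0.    1.23 -1.69]
shift [  1.6  -1.  156.5]
turn -0.0 cur 96.0
```

View pics/o.png

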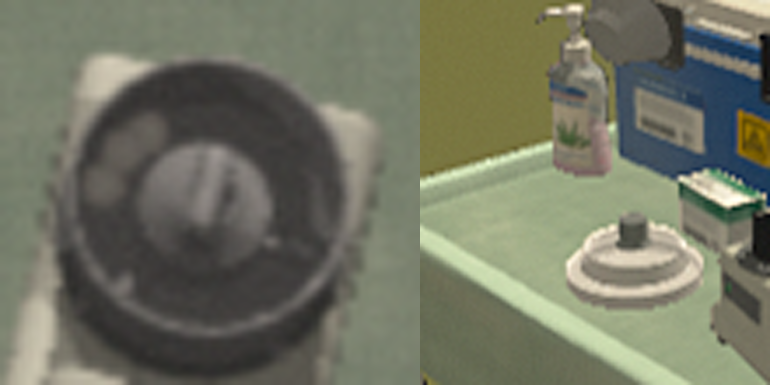

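The bowl shows 3 balls (105,185), (120,155) and (150,130) beside the agitator. Now right the cup: touch down and let the table rotate it back while lowering and drawing back under a light grip.

```bash
python3 -m pendant '[[[1,0,20],0],[[0,0,40],0],[[0,0,45],0],[[0,0,30],0],[[0,0,11],0],[[0,0,0],0]]'; python3 -m pendant '[[[0,0,4],0],[[0,0,5],0],[[0,0,5],0],[[0,0,5],0],[[0,0,4],0],[[0,0,0],0]]' 0 4;  python3 -m pendant '[[[0,-10,4],0],[[0,-10,4],0],[[0,-10,3],0],[[0,-10,4],0],[[0,-7,5],0],[[0,-7,5],0],[[0,-7,5],0],[[0,-7,6],0]]'; python3 -m pendant '[[[0,-7,9],0],[[0,-7,9],0],[[0,-7,9],0],[[0,-4,8],0],[[0,-4,8],0],[[0,-3,8],0],[[0,-2,8],0],[[0,0,0],0]]'; python3 -m pendant '[[[0,0,0],0],[[0,0,0],0]]'; python3 w.py
```

```text
time: 29.42
position: [0.5441, 0.1044, 0.1554]
tool_rot: [0.669, 0.743, -0.0, -0.0]
ft_force: [0.4, -0.6, -0.5]
grip_width: 0.0115
time: 30.18
position: [0.5434, 0.1044, 0.1324]
tool_rot: [0.669, 0.743, -0.001, -0.0]
ft_force: [-1.7, -0.5, 1.2]
grip_width: 0.0119
time: 31.18
position: [0.476, 0.0973, 0.0962]
tool_rot: [0.669, 0.743, 0.0, 0.0]
ft_force: [-0.3, 0.3, 1.9]
grip_width: 0.0121
time: 32.17
position: [0.4424, 0.0938, 0.0369]
tool_rot: [0.669, 0.743, -0.0, -0.0]
ft_force: [0.2, 0.2, 0.1]
grip_width: 0.0119
time: 32.42
position: [0.443, 0.0938, 0.0377]
tool_rot: [0.669, 0.743, 0.0, 0.0]
ft_force: [-0.0, 0.8, -0.6]
grip_width: 0.012
Fz -0.276 Mx 0.004 32.775
bowl top [(np.int32(12), [261.5, 183.8]), (np.int32(10), [294.0, 191.5])]
dish [(np.int32(10), [344.5, 208.2]), (np.int32(10), [343.8, 223.0]), (np.int32(11), [349.4, 239.1]), (np.int32(5), [357.4, 260.4])]
```

Cup released next; retreat, verify the cup's stance numerically, and head for the dish.

```bash
python3 -m pendant '[[[0,0,0],0],[[0,0,0],0],[[0,0,0],0]]' 40 20; python3 -m pendant '[[[0,0,-20],0],[[0,0,-40],0],[[0,0,-50],0],[[0,0,-50],0],[[0,0,-40],0],[[-50,0,0],0],[[-60,0,0],0],[[-60,0,0],0]]' >/dev/null; python3 -m pendant '[[[-60,0,0],0],[[-60,0,0],0],[[-60,0,0],0],[[-60,0,0],0],[[-30,0,0],0],[[0,0,0],0]]' 28; python3 - <<'E'
from h import *
from w import blobs
c=camera('top')
for p in[(344.5,208.3),(343.8,223),(349.4,239.1)]: print(onz(c,*p,.012).round(4))
g=cv2.cvtColor(c["pixels"][185:285,100:225],cv2.COLOR_BGR2GRAY);g=cv2.resize(g,None,fx=4,fy=4,interpolation=cv2.INTER_CUBIC)
for lo,hi,z in((54,78,.042),(80,100,.005),(10,18,.064)):
    C=cv2.HoughCircles(g,cv2.HOUGH_GRADIENT,1,40,param1=80,param2=28 if lo>20 else 18,minRadius=lo,maxRadius=hi)
    if C is not None:
        for u,v,r in C[0][:4]: print(lo,r/4,onz(c,100+(u+.5)/4-.5,185+(v+.5)/4-.5,z).round(4))
shift([.58,-.4445,.15],5)
E
```

```text
time: 33.2
position: [0.4425, 0.0938, 0.0376]
tool_rot: [0.669, 0.743, -0.0, -0.0]
ft_force: [0.1, 0.2, -0.2]
grip_width: 0.0338
time: 34.95
position: [0.4881, -0.3461, 0.237]
tool_rot: [0.67, 0.742, -0.0, 0.0]
ft_force: [0.1, 0.8, -0.5]
grip_width: 0.0282
Fz -0.022 Mx 0.02 35.3
bowl top [(np.int32(67), [258.7, 187.6]), (np.int32(31), [294.3, 192.9]), (np.int32(18), [270.0, 198.4]), (np.int32(3), [275.3, 196.7]), (np.int32(2), [273.0, 203.5]), (np.int32(12), [252.0, 215.5])]
dish [(np.int32(1), [351.0, 240.0]), (np.int32(37), [356.4, 259.0])]
[ 0.5787 -0.4445  0.012 ]
[ 0.5345 -0.4398  0.012 ]
[ 0.4864 -0.4538  0.012 ]
t 35.4 p [ 0.4886 -0.3429  0.2378] x [-0.106  0.994  0.   ] y [ 0.994  0.106 -0.   ] z [-0.  0. -1.] w 0.0279 q [-0.8   0.5   1.51  0.    1.13 -2.48]
shift [-110.7   80.2   87.8]
turn -88.9 cur 96.1
```

```bash
python3 -m pendant '[[[0,0,0],10],[[0,0,0],10.5],[[0,0,0],10.5],[[0,0,0],10.5],[[0,0,0],10.5],[[0,0,0],10.5],[[0,0,0],10.5],[[0,0,0],10]]' >/dev/null; python3 -m pendant '[[[0,0,0],8],[[0,0,0],0],[[0,0,0],0]]' 28; python3 - <<'E'
from h import *
c=camera('top');x0,y0=322,185
g=c["pixels"][y0:265,x0:365].astype(int);g8=g.min(2).astype(np.uint8)
import sys
mk=(g8>140).astype(np.uint8);N,_,S,C=cv2.connectedComponentsWithStats(mk)
for i in range(1,N):
    if 8<S[i,4]<60: print(S[i],onz(c,C[i,0]+x0,C[i,1]+y0,.012).round(4))
for y in (-.4445,-.4398): shift([.5775,y,.15],5)
g=cv2.cvtColor(c["pixels"][185:285,100:225],cv2.COLOR_BGR2GRAY);g=cv2.resize(g,None,fx=4,fy=4,interpolation=cv2.INTER_CUBIC)
for lo,hi,z in((50,80,.042),(75,105,.005)):
    C=cv2.HoughCircles(g,cv2.HOUGH_GRADIENT_ALT,1.5,40,param1=60,param2=.5,minRadius=lo,maxRadius=hi)
    if C is not None:
        for u,v,r in C.reshape(-1,3)[:4]: print(lo,r/4,onz(c,100+(u+.5)/4-.5,185+(v+.5)/4-.5,z).round(4))
E
```

```text
time: 36.78
position: [0.4885, -0.3436, 0.2377]
tool_rot: [0.999, 0.045, 0.0, 0.0]
ft_force: [-0.0, 0.9, 0.4]
grip_width: 0.0278
t 36.83 p [ 0.4885 -0.3436  0.2376] x [0.996 0.089 0.   ] y [ 0.089 -0.996  0.   ] z [ 0. -0. -1.] w 0.0279 q [-0.8   0.5   1.51 -0.    1.13 -0.89]
shift [ 79.7 108.4  87.6]
turn 0.1 cur 5.1
t 36.83 p [ 0.4885 -0.3436  0.2376] x [0.996 0.089 0.   ] y [ 0.089 -0.996  0.   ] z [ 0. -0. -1.] w 0.0279 q [-0.8   0.5   1.51 -0.    1.13 -0.89]
shift [ 80.1 103.7  87.6]
turn 0.1 cur 5.1
75 20.09809 [0.4876 0.0015 0.005 ]
```

```bash
python3 - <<'E'
from h import *
import pickle
for c in(pickle.load(open('d0.pkl','rb'))['top'],pickle.load(open('d1.pkl','rb'))):
  x0,y0=330,195
  g=c["pixels"][y0:255,x0:360].min(2).astype(float)
  for p in[(344.6,208.8),(344.8,223.3),(349.5,239.4)]:
    u,v=[int(round(q)) for q in p];w=c["pixels"][v-5:v+6,u-5:u+6].min(2).astype(float);b=np.median(w);w=np.clip(w-b-15,0,None)
    yy,xx=np.mgrid[v-5:v+6,u-5:u+6];q=((w*xx).sum()/w.sum(),(w*yy).sum()/w.sum());print(np.round(q,2),onz(c,*q,.012).round(4))
print('bg',b)
E
python3 -m pendant '[[[40,54,40],0],[[40,54,40],0],[[0,0,0],0],[[0,0,0],0]]'; python3 -c "
from h import *
shift([.5777,-.4447,.028],5)"
```

```text
[344.4 208.5] [ 0.5782 -0.4441  0.012 ]
[345.77 222.79] [ 0.535  -0.4457  0.012 ]
[349.25 239.14] [ 0.4863 -0.4533  0.012 ]
[344.39 208.51] [ 0.5781 -0.4441  0.012 ]
[344.24 223.16] [ 0.534  -0.4411  0.012 ]
[349.66 238.92] [ 0.4869 -0.4546  0.012 ]
bg 113.0
time: 37.33
position: [0.5592, -0.4237, 0.173]
tool_rot: [0.999, 0.044, -0.001, -0.001]
ft_force: [0.4, 0.2, 0.6]
grip_width: 0.0277
t 37.33 p [ 0.5592 -0.4237  0.173 ] x [ 0.996  0.088 -0.001] y [ 0.088 -0.996 -0.002] z [-0.001  0.002 -1.   ] w 0.0277 q [-0.81  0.71  1.28  0.    1.15 -0.89]
shift [ 16.8  22.8 144.9]
turn 0.0 cur 5.0
```

```bash
python3 -m pendant '[[[8,11,25],0],[[9,11.5,35],0],[[0,0,35],0],[[0,0,20],0],[[0,0,0],0]]'; python3 -c "
from h import *
shift([.578,-.4442,.028],5)"
```

```text
time: 37.95
position: [0.5778, -0.444, 0.0586]
tool_rot: [0.999, 0.044, -0.001, -0.001]
ft_force: [0.3, -0.3, -0.4]
grip_width: 0.028
t 37.95 p [ 0.5778 -0.444   0.0586] x [ 0.996  0.087 -0.001] y [ 0.087 -0.996 -0.002] z [-0.001  0.002 -1.   ] w 0.028 q [-0.81  0.88  1.26  0.    1.   -0.9 ]
shift [ 0.2  0.3 30.6]
turn 0.0 cur 5.0
```

```bash
python3 -m pendant '[[[0,0,12],0],[[0,0,12],0],[[0,0,6.5],0],[[0,0,0],0]]'; python3 -m pendant '[[[0,0,0],0],[[0,0,0],0],[[0,0,0],0],[[0,0,0],0]]' 0 15; python3 -m pendant '[[[0,0,-20],0],[[0,0,-40],0],[[0,0,-50],0],[[0,0,-35],0],[[0,0,0],0],[[0,0,0],0]]'; python3 -c "
from h import *
b=np.array([.578,-.2313]);d=np.array([.534,-.4405]);
shift([.578,-.2313-.041,.165],5)"
```

```text
time: 38.45
position: [0.5782, -0.4448, 0.0273]
tool_rot: [0.999, 0.044, -0.0, -0.001]
ft_force: [0.2, 0.5, -0.2]
grip_width: 0.0282
time: 38.95
position: [0.5787, -0.4454, 0.0284]
tool_rot: [0.999, 0.043, 0.0, 0.0]
ft_force: [0.2, 0.0, 0.4]
grip_width: 0.0165
time: 39.7
position: [0.5781, -0.4447, 0.1732]
tool_rot: [0.999, 0.044, -0.0, -0.0]
ft_force: [-1.0, 0.4, -0.7]
grip_width: 0.0164
t 39.7 p [ 0.5781 -0.4447  0.1732] x [ 0.996  0.087 -0.   ] y [ 0.087 -0.996 -0.001] z [-0.001  0.001 -1.   ] w 0.0164 q [-0.81  0.74  1.2  -0.    1.2  -0.9 ]
shift [  14.9 -171.7    8.3]
turn -0.0 cur 5.0
```

```bash
python3 -m pendant '[[[2,-25,0],0],[[3,-45,0],0],[[3,-45,0],0],[[3,-40,0],0],[[4,-18,0],0],[[0,0,0],0],[[0,0,0],0]]'; python3 -c "
from h import *
shift([.578,-.2693,.138],5)"
```

```text
time: 40.58
position: [0.5788, -0.2731, 0.1729]
tool_rot: [0.999, 0.043, 0.0, 0.001]
ft_force: [0.3, 0.3, -0.1]
grip_width: 0.0164
t 40.58 p [ 0.5788 -0.2731  0.1729] x [0.996 0.086 0.   ] y [ 0.086 -0.996  0.001] z [ 0.    -0.001 -1.   ] w 0.0164 q [-0.61  0.63  1.46 -0.    1.05 -0.7 ]
shift [-0.5 -3.9 34.9]
turn -0.1 cur 4.9
```

Lower, drop ball 1, rise, and go to ball 2.

```bash
python3 -m pendant '[[[-0.5,-4,18],0],[[0,0,16],0],[[0,0,0],0],[[0,0,0],0]]'; python3 -m pendant '[[[0,0,0],0],[[0,0,0],0],[[0,0,0],0],[[0,0,0],0]]' 28; python3 -m pendant '[[[0,0,-35],0],[[0,0,0],0],[[-2,30,0],0],[[-10,45,0],0],[[-15,50,0],0],[[-18,45,0],0],[[0,0,0],0],[[0,0,0],0]]'; python3 -c "
from h import *
shift([.534,-.4405,.028],5)
c=camera('top')
save(c,'chk',(240,170,370,270),5)
for p in[(344.4,208.5),(344.2,223.1),(349.5,239)]:
    u,v=[int(round(q)) for q in p];w=c['pixels'][v-5:v+6,u-5:u+6].min(2).astype(float);print(w.max(),np.median(w))"
```

```text
time: 41.08
position: [0.5778, -0.2684, 0.1392]
tool_rot: [0.999, 0.043, 0.0, 0.0]
ft_force: [1.2, -1.2, -0.2]
grip_width: 0.0167
time: 41.58
position: [0.5777, -0.2675, 0.1393]
tool_rot: [0.999, 0.044, 0.0, 0.0]
ft_force: [-0.6, 0.3, -0.1]
grip_width: 0.0279
time: 42.58
position: [0.547, -0.44, 0.173]
tool_rot: [0.999, 0.043, -0.001, -0.001]
ft_force: [-0.3, 0.0, -0.3]
grip_width: 0.0282
t 42.58 p [ 0.547 -0.44   0.173] x [ 0.996  0.086 -0.001] y [ 0.086 -0.996 -0.002] z [-0.001  0.002 -1.   ] w 0.0282 q [-0.84  0.71  1.28  0.    1.15 -0.92]
shift [-12.9  -0.3 145.1]
turn -0.1 cur 4.9
86.0 81.0
82.0 76.0
101.0 60.0
```

```bash
python3 -m pendant '[[[-13,0,30],0],[[0,0,40],0],[[0,0,40],0],[[0,0,20],0],[[0,0,0],0],[[0,0,10],0],[[0,0,5],0],[[0,0,0],0]]'; python3 -c "
from h import *
shift([.534,-.4405,.028],5)"; python3 -m pendant '[[[0,0,0],0],[[0,0,0],0],[[0,0,0],0],[[0,0,0],0]]' 0 15
```

```text
time: 43.62
position: [0.5351, -0.4426, 0.0303]
tool_rot: [0.999, 0.043, 0.001, 0.001]
ft_force: [0.8, 0.0, 0.1]
grip_width: 0.0279
t 43.62 p [ 0.5351 -0.4426  0.0303] x [0.996 0.086 0.002] y [ 0.086 -0.996  0.002] z [ 0.002 -0.002 -1.   ] w 0.0279 q [-0.85  0.88  1.37  0.    0.89 -0.94]
shift [-0.9 -2.2  2.3]
turn -0.0 cur 5.0
time: 44.12
position: [0.535, -0.4422, 0.0294]
tool_rot: [0.999, 0.043, 0.0, 0.0]
ft_force: [0.4, 1.2, 1.7]
grip_width: 0.0167
```

Ball 2 gripped (16.7 mm). Carry it to the bowl, slightly off ball 1's spot.

```bash
python3 -m pendant '[[[0,0,-20],0],[[0,0,-40],0],[[0,0,-50],0],[[0,0,-34],0],[[10,-30,0],0],[[16,-45,0],0],[[16,-50,0],0],[[14,-42,0],0]]'; python3 -m pendant '[[[0,0,0],0],[[0,0,0],0]]'; python3 -c "
from h import *
shift([.578,-.2693,.138],5)"
```

```text
time: 45.12
position: [0.576, -0.2689, 0.1745]
tool_rot: [0.999, 0.044, 0.0, 0.0]
ft_force: [0.2, -0.8, -0.1]
grip_width: 0.0167
time: 45.38
position: [0.5762, -0.2712, 0.1741]
tool_rot: [0.999, 0.044, 0.001, 0.001]
ft_force: [-0.4, -1.2, -0.1]
grip_width: 0.0161
t 45.38 p [ 0.5762 -0.2712  0.1741] x [0.996 0.088 0.001] y [ 0.088 -0.996  0.002] z [ 0.001 -0.002 -1.   ] w 0.0161 q [-0.61  0.62  1.47 -0.    1.05 -0.7 ]
shift [ 1.9 -1.8 36.1]
turn 0.0 cur 5.0
```

```bash
python3 -m pendant '[[[6,-2,18],0],[[0,0,17],0],[[0,0,0],0],[[0,0,0],0]]'; python3 -m pendant '[[[0,0,0],0],[[0,0,0],0],[[0,0,0],0],[[0,0,0],0]]' 28; python3 -m pendant '[[[0,0,-35],0],[[0,0,0],0],[[-10,30,0],0],[[-24,45,0],0],[[-30,50,0],0],[[-30,40,0],0],[[-12,10,0],0],[[0,0,0],0]]'; python3 -c "
from h import *
shift([.4867,-.4542,.028],5)"
```

```text
time: 45.88
position: [0.5814, -0.2685, 0.1375]
tool_rot: [0.999, 0.043, -0.0, -0.0]
ft_force: [0.8, 0.1, 0.0]
grip_width: 0.0164
time: 46.38
position: [0.5818, -0.2682, 0.1384]
tool_rot: [0.999, 0.044, 0.0, 0.0]
ft_force: [0.0, 0.5, -0.3]
grip_width: 0.028
time: 47.38
position: [0.4903, -0.4518, 0.1723]
tool_rot: [0.999, 0.042, -0.0, -0.001]
ft_force: [-0.7, 0.5, -0.2]
grip_width: 0.0281
t 47.38 p [ 0.4903 -0.4518  0.1723] x [ 0.996  0.085 -0.001] y [ 0.085 -0.996 -0.002] z [-0.001  0.002 -1.   ] w 0.0281 q [-0.91  0.66  1.38  0.    1.09 -1.  ]
shift [ -3.7   2.4 144.3]
turn -0.1 cur 4.9
```

```bash
python3 -m pendant '[[[-3.5,1,30],0],[[0,0,40],0],[[0,0,40],0],[[0,0,20],0],[[0,0,0],0],[[0,0,9],0],[[0,0,5],0],[[0,0,0],0]]';  python3 -m pendant '[[[0,0,0],0],[[0,0,0],0],[[0,0,0],0],[[0,0,0],0]]' 0 15;python3 -m pendant '[[[0,0,-20],0],[[0,0,-40],0],[[0,0,-50],0],[[0,0,-34],0],[[17,-30,0],0],[[27,-48,0],0],[[29,-52,0],0],[[20,-42,0],0]]'; python3 -m pendant '[[[0,0,0],0],[[0,0,0],0]]'; python3 -c "
from h import *
shift([.568,-.2693,.138],5)"
```

```text
time: 48.38
position: [0.4881, -0.4547, 0.032]
tool_rot: [0.999, 0.043, 0.001, 0.002]
ft_force: [1.0, 1.1, -0.1]
grip_width: 0.0281
time: 48.88
position: [0.4884, -0.4534, 0.0295]
tool_rot: [0.999, 0.044, 0.0, 0.0]
ft_force: [1.1, -1.7, 3.0]
grip_width: 0.0162
time: 49.88
position: [0.5661, -0.2714, 0.1741]
tool_rot: [0.999, 0.044, 0.0, -0.0]
ft_force: [0.8, -0.2, -0.7]
grip_width: 0.0167
time: 50.12
position: [0.5657, -0.274, 0.1738]
tool_rot: [0.999, 0.044, 0.0, 0.001]
ft_force: [-1.0, -0.9, -1.5]
grip_width: 0.0167
t 50.12 p [ 0.5657 -0.274   0.1738] x [0.996 0.088 0.   ] y [ 0.088 -0.996  0.001] z [ 0.    -0.001 -1.   ] w 0.0167 q [-0.63  0.61  1.49 -0.    1.04 -0.72]
shift [ 2.7 -4.5 35.8]
turn 0.0 cur 5.0
```

```bash
python3 -m pendant '[[[2,-5,18],0],[[0,0,17],0],[[0,0,0],0],[[0,0,0],0]]'; python3 -m pendant '[[[0,0,0],0],[[0,0,0],0],[[0,0,0],0],[[0,0,0],0]]' 28; python3 -m pendant '[[[0,0,-40],0],[[0,0,-45],0],[[-25,-45,0],0],[[-25,-55,0],0],[[-25,-55,0],0],[[-25,-55,0],0],[[-25,-55,0],0],[[-25,-55,0],0]]' 60 >/dev/null; python3 -m pendant '[[[-5,-55,0],0],[[-5,-55,0],0],[[-5,-55,0],0],[[-5,-55,0],0],[[0,0,0],0],[[0,0,0],0]]'; python3 - <<'E'
from h import *
import pickle
c=camera('top');s=camera('scene');pickle.dump((c,s),open('d2.pkl','wb'))
st()
a=cv2.resize(c['pixels'][180:275,105:375],None,fx=2.96,fy=2.96,interpolation=cv2.INTER_CUBIC)
b=cv2.resize(c['pixels'][178:222,250:300],None,fx=6.5,fy=6.5,interpolation=cv2.INTER_CUBIC)
d=cv2.resize(s['pixels'][160:250,140:270],None,fx=3.17,fy=3.17,interpolation=cv2.INTER_CUBIC)[:286]
bot=np.zeros((286,800,3),np.uint8);bot[:b.shape[0],:b.shape[1]]=b;bot[:d.shape[0],340:340+min(460,d.shape[1])]=d[:,:460]
top=np.zeros((a.shape[0],800,3),np.uint8);top[:,:min(800,a.shape[1])]=a[:,:800]
cv2.imwrite('pics/p.png',np.vstack([top,bot]));print(np.vstack([top,bot]).shape)
E
```

```text
time: 50.62
position: [0.5671, -0.2694, 0.1382]
tool_rot: [0.999, 0.043, 0.0, 0.0]
ft_force: [0.2, 0.4, -0.1]
grip_width: 0.0166
time: 51.12
position: [0.5672, -0.2684, 0.1383]
tool_rot: [0.999, 0.044, 0.0, 0.0]
ft_force: [0.6, -0.6, -0.3]
grip_width: 0.0275
time: 52.88
position: [0.3506, 0.2545, 0.2231]
tool_rot: [0.999, 0.044, -0.0, 0.0]
ft_force: [-0.1, 0.2, 0.4]
grip_width: 0.0598
t 52.98 p [0.3511 0.2536 0.2231] x [ 0.996  0.085 -0.   ] y [ 0.085 -0.996  0.   ] z [-0. -0. -1.] w 0.0602 q [ 0.37  0.31  1.92 -0.    0.92  0.28]
(567, 800, 3)
```

View pics/p.png

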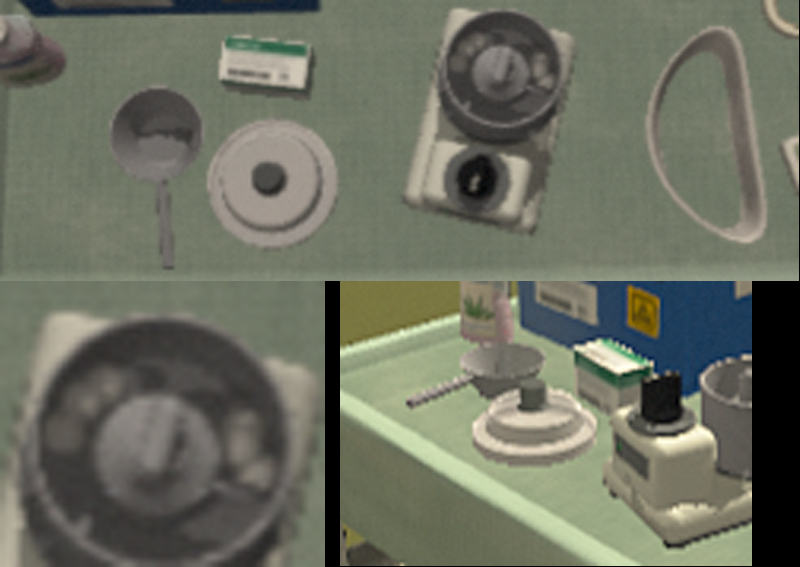

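Dish empty, cup upright and empty, and the bowl shows 3 balls at its left and 3 at its right. All 6 balls are in. Now the lid: locate its knob from both views.

```bash
python3 - <<'E'
from h import *
import pickle
c,s=pickle.load(open('d2.pkl','rb'))
def dark(c,x0,y0,x1,y1,th):
    g=cv2.cvtColor(c['pixels'][y0:y1,x0:x1],cv2.COLOR_BGR2GRAY)
    N,_,S,C=cv2.connectedComponentsWithStats((g<th).astype(np.uint8))
    return [(S[i].tolist(),(C[i]+[x0,y0]).round(2)) for i in range(1,N) if S[i,4]>20]
print(dark(c,183,228,208,254,110));print(dark(s,185,185,225,225,110))
k=dark(c,183,228,208,254,110)
for S,C in k: print(onz(c,*C,.062).round(4))
for S,C in dark(s,185,185,225,225,110): print(onz(s,*C,.051).round(4))
# lid outer disc, mask bright
g=cv2.cvtColor(c['pixels'],cv2.COLOR_BGR2GRAY)[215:270,170:225];cnt,_=cv2.findContours((g>140).astype(np.uint8),0,2)
q=max(cnt,key=cv2.contourArea);(u,v),r=cv2.minEnclosingCircle(q);print(u+170,v+215,r,onz(c,u+170,v+215,.006).round(4))
shift([.486,-.010,.16],5)
E
```

```text
[([7, 7, 12, 12, 109], array([195.41, 240.04]))]
[([0, 0, 20, 16, 162], array([194.84, 193.04])), ([29, 0, 11, 8, 40], array([219.92, 187.55]))]
[ 0.4839 -0.0102  0.062 ]
[0.4839 0.02   0.051 ]
[ 0.5719 -0.0032  0.051 ]
196.64743041992188 240.93840980529785 21.846046447753906 [ 0.4894 -0.0071  0.006 ]
t 52.98 p [0.3511 0.2536 0.2231] x [ 0.996  0.085 -0.   ] y [ 0.085 -0.996  0.   ] z [-0. -0. -1.] w 0.0602 q [ 0.37  0.31  1.92 -0.    0.92  0.28]
shift [112.  274.1  63.2]
turn -0.1 cur 4.9
```

```bash
python3 -m pendant '[[[22,54,10],0],[[22,55,12],0],[[23,55,14],0],[[23,55,14],0],[[22,55,13],0],[[0,0,0],0],[[0,0,0],0]]' 56 20; python3 -c "
from h import *
shift([.486,-.0085,.064],5)"
```

```text
time: 53.85
position: [0.4851, -0.0096, 0.1599]
tool_rot: [0.999, 0.042, -0.001, -0.0]
ft_force: [-0.1, 0.3, 0.0]
grip_width: 0.0562
t 53.85 p [ 0.4851 -0.0096  0.1599] x [ 0.997  0.084 -0.002] y [ 0.084 -0.997 -0.001] z [-0.002  0.001 -1.   ] w 0.0562 q [-0.25  0.48  1.86  0.    0.81 -0.33]
shift [ 1.2 -0.9 95.9]
turn -0.2 cur 4.8
```

```bash
python3 -m pendant '[[[1,-1,30],0],[[0,0,35],0],[[0,0,20],0],[[0,0,11],0],[[0,0,0],0]]'; python3 -m pendant '[[[0,0,0],0],[[0,0,0],0],[[0,0,0],0],[[0,0,0],0],[[0,0,0],0]]' 0 30; python3 -c "
from h import *
st()";python3 -m pendant '[[[0,0,-15],0],[[0,0,-40],0],[[0,0,-50],0],[[0,0,-40],0],[[0,0,-15],0],[[0,0,0],0],[[0,0,0],0]]'; python3 -c "
from h import *
shift([.578,-.2313,.215],5);print(robot.get_obs()['ft_force'])"
```

```text
time: 54.48
position: [0.4864, -0.0067, 0.0641]
tool_rot: [0.999, 0.044, -0.001, -0.0]
ft_force: [-0.5, 0.1, 0.6]
grip_width: 0.0558
time: 55.1
position: [0.4868, -0.0074, 0.0645]
tool_rot: [0.999, 0.044, -0.0, -0.0]
ft_force: [-2.8, -1.6, 6.5]
grip_width: 0.0274
t 55.1 p [ 0.4868 -0.0074  0.0645] x [ 0.996  0.087 -0.001] y [ 0.087 -0.996 -0.   ] z [-0.001 -0.    -1.   ] w 0.0274 q [-0.25  0.66  1.92 -0.    0.57 -0.33]
time: 55.98
position: [0.4865, -0.0072, 0.2236]
tool_rot: [0.999, 0.043, -0.001, -0.0]
ft_force: [-0.3, 0.6, -2.6]
grip_width: 0.0276
t 55.98 p [ 0.4865 -0.0072  0.2236] x [ 0.996  0.087 -0.001] y [ 0.087 -0.996 -0.   ] z [-0.001  0.    -1.   ] w 0.0276 q [-0.25  0.37  1.79  0.    0.97 -0.33]
shift [ 71.7 231.2   8.4]
turn -0.0 cur 5.0
[-0.33186332  0.56949503 -2.55484585]
```

```bash
python3 -m pendant '[[[8,20,0],0],[[13,40,0],0],[[15,50,0],0],[[15,50,0],0],[[13,45,0],0],[[8,26,0],0],[[0,0,0],0],[[0,0,0],0]]'; python3 -c "
from h import *
shift([.578,-.232,.18],5)"
```

```text
time: 56.98
position: [0.578, -0.2309, 0.2228]
tool_rot: [0.999, 0.043, -0.001, -0.001]
ft_force: [-0.6, 0.0, -1.3]
grip_width: 0.0275
t 56.98 p [ 0.578  -0.2309  0.2228] x [ 0.996  0.086 -0.002] y [ 0.086 -0.996 -0.002] z [-0.003  0.002 -1.   ] w 0.0275 q [-0.56  0.55  1.46  0.    1.14 -0.65]
shift [-0.   1.1 42.8]
turn -0.0 cur 5.0
```

```bash
python3 -m pendant '[[[0,1,20],0],[[0,0,18],0],[[0,0,0],0],[[0,0,0],0]]'; python3 -m pendant '[[[0,0,4],0],[[0,0,4],0],[[0,0,0],0]]'; python3 -m pendant '[[[0,0,4],0],[[0,0,4],0],[[0,0,0],0]]'; python3 -m pendant '[[[0,0,3],0],[[0,0,0],0]]'
```

```text
time: 57.48
position: [0.5792, -0.2317, 0.1867]
tool_rot: [0.999, 0.044, 0.0, 0.0]
ft_force: [-0.4, -0.9, -1.2]
grip_width: 0.0274
time: 57.85
position: [0.5788, -0.2322, 0.1778]
tool_rot: [0.999, 0.043, -0.0, -0.0]
ft_force: [0.6, -0.8, -0.4]
grip_width: 0.0271
time: 58.22
position: [0.5787, -0.2322, 0.1695]
tool_rot: [0.999, 0.043, -0.0, -0.0]
ft_force: [0.2, -0.7, -1.6]
grip_width: 0.0274
time: 58.48
position: [0.5789, -0.2322, 0.1669]
tool_rot: [0.999, 0.044, -0.0, -0.0]
ft_force: [0.7, 0.1, -2.0]
grip_width: 0.0273
```

```bash
python3 -m pendant '[[[0,0,2],0],[[0,0,0],0],[[0,0,0],0]]';python3 -m pendant '[[[0,0,1],0],[[0,0,0],0],[[0,0,0],0]]';python3 -m pendant '[[[0,0,1],0],[[0,0,0],0],[[0,0,0],0]]'
```

```text
time: 58.85
position: [0.579, -0.2323, 0.1651]
tool_rot: [0.999, 0.043, 0.0, -0.0]
ft_force: [-0.2, 0.3, -1.2]
grip_width: 0.0272
time: 59.22
position: [0.5792, -0.2324, 0.1645]
tool_rot: [0.999, 0.044, 0.0, 0.0]
ft_force: [0.6, -0.4, 1.8]
grip_width: 0.0276
time: 59.6
position: [0.5792, -0.2324, 0.1645]
tool_rot: [0.999, 0.044, 0.0, 0.0]
ft_force: [-2.4, 1.1, 7.3]
grip_width: 0.0269
```

Lid seated exactly at the predicted height (lower edge at z=0.100). Release, rise, and locate the switch.

```bash
python3 -m pendant '[[[0,0,-2],0],[[0,0,0],0],[[0,0,0],0],[[0,0,0],0],[[0,0,0],0]]' 56 20; python3 -m pendant '[[[0,0,-20],0],[[0,0,-50],0],[[0,0,-10],0],[[0,0,0],0],[[0,0,0],0]]' 36; python3 - <<'E'
from h import *
import pickle
c,s=pickle.load(open('d2.pkl','rb'))
def dk(c,x0,y0,x1,y1,th):
    g=cv2.cvtColor(c['pixels'][y0:y1,x0:x1],cv2.COLOR_BGR2GRAY);m=(g<th).astype(np.uint8)
    N,_,S,C=cv2.connectedComponentsWithStats(m);i=1+np.argmax(S[1:,4]);return S[i],C[i]+[x0,y0]
for th in(40,50,60): S,C=dk(c,255,225,280,250,th);print(th,S,C.round(2),onz(c,*C,.125).round(4))
for th in(50,): S,C=dk(s,228,180,248,215,th);print(S,C.round(2),px(s,[.475,-.2068,.124]).round(2),px(c,[.475,-.2068,.124]).round(2))
S2,C2=dk(c,255,225,280,250,50)
print(tri(c,C2,s,C))
shift([.475,-.2068,.20],76.5)
E
```

```text
time: 60.22
position: [0.579, -0.2323, 0.1649]
tool_rot: [0.999, 0.043, -0.0, -0.0]
ft_force: [-0.2, 0.1, -0.1]
grip_width: 0.0556
time: 60.85
position: [0.5781, -0.2317, 0.2435]
tool_rot: [0.999, 0.043, -0.001, -0.001]
ft_force: [-0.0, -0.3, -1.1]
grip_width: 0.0362
40 [  5   8  13  15 127] [265.91 239.68] [ 0.4731 -0.2056  0.125 ]
50 [  4   7  14  16 146] [265.9  239.84] [ 0.4727 -0.2056  0.125 ]
60 [  4   7  14  18 177] [265.75 240.45] [ 0.4711 -0.2051  0.125 ]
[  7   3  13  22 188] [240.93 196.23] [242.05 195.08] [266.33 239.02]
(array([ 0.47289094, -0.20535526,  0.12074479]), np.float64(0.0010925698262661105))
t 60.85 p [ 0.5781 -0.2317  0.2435] x [ 0.996  0.087 -0.003] y [ 0.087 -0.996 -0.002] z [-0.003  0.002 -1.   ] w 0.0362 q [-0.56  0.53  1.44 -0.    1.18 -0.65]
shift [-100.4  -33.7   43.8]
turn -71.5 cur 5.0
```

```bash
python3 -m pendant '[[[-50,-17,0],0],[[-52,-18,40],0],[[0,0,0],-10],[[0,0,0],-10],[[0,0,0],-10],[[0,0,0],-10],[[0,0,0],-10],[[0,0,0],-10]]' >/dev/null; python3 -m pendant '[[[0,0,0],-10],[[0,0,0],-1],[[0,0,0],0],[[0,0,0],0]]'; python3 -c "
from h import *
shift([.4735,-.206,.136],76)"
```

```text
time: 62.35
position: [0.4786, -0.2073, 0.208]
tool_rot: [0.789, 0.615, -0.0, -0.0]
ft_force: [-0.5, 0.2, -0.5]
grip_width: 0.0359
t 62.35 p [ 0.4786 -0.2073  0.208 ] x [0.244 0.97  0.   ] y [ 0.97  -0.244 -0.001] z [-0.001  0.    -1.   ] w 0.0359 q [-0.62  0.44  1.73  0.    0.97 -1.95]
shift [-0.  -5.2 72. ]
turn -0.1 cur 75.9
```

```bash
python3 -m pendant '[[[0,-5,20],0],[[0,0,30],0],[[0,0,15],0],[[0,0,7],0],[[0,0,0],0]]'; python3 -m pendant '[[[0,0,0],0],[[0,0,0],0],[[0,0,0],0],[[0,0,0],0]]' 0 20; python3 -c "
from h import *
o,R=st();print(o['ft_force'],o['moment'])"
```

```text
time: 62.98
position: [0.474, -0.2063, 0.1363]
tool_rot: [0.788, 0.615, -0.0, -0.0]
ft_force: [-0.4, 0.2, 0.9]
grip_width: 0.036
time: 63.48
position: [0.474, -0.2057, 0.1369]
tool_rot: [0.788, 0.615, 0.0, -0.0]
ft_force: [0.1, 2.9, 4.5]
grip_width: 0.0139
t 63.48 p [ 0.474  -0.2057  0.1369] x [0.242 0.97  0.001] y [ 0.97  -0.242  0.   ] z [ 0.001  0.001 -1.   ] w 0.0139 q [-0.63  0.55  1.8   0.    0.79 -1.95]
[0.10051469 2.87652663 4.48144748] [ 0.55382775 -0.09091191 -0.01371562]
```

Bar gripped (13.9 mm). Turn clockwise (positive about tool z).

```bash
python3 -m pendant '[[[0,0,0],8],[[0,0,0],8],[[0,0,0],8],[[0,0,0],8],[[0,0,0],8],[[0,0,0],8],[[0,0,0],8],[[0,0,0],0]]'; python3 -c "
from h import *
o,R=st();print(o['ft_force'],o['moment'])"; python3 -m pendant '[[[0,0,0],3],[[0,0,0],3],[[0,0,0],0],[[0,0,0],0]]'; python3 -c "
from h import *
o,R=st();print(o['ft_force'],o['moment'],np.degrees(np.arctan2(R[1,0],R[0,0])))"; python3 -m pendant '[[[0,0,0],2],[[0,0,0],0],[[0,0,0],0]]';  python3 -c "
from h import *
o,R=st();print(o['ft_force'],o['moment'],np.degrees(np.arctan2(R[1,0],R[0,0])))"
```

```text
time: 64.47
position: [0.474, -0.2058, 0.1368]
tool_rot: [0.985, 0.174, 0.0, -0.0]
ft_force: [-0.4, 3.1, 5.5]
grip_width: 0.0141
t 64.47 p [ 0.474  -0.2058  0.1368] x [0.939 0.343 0.   ] y [ 0.343 -0.939 -0.   ] z [ 0.  0. -1.] w 0.0141 q [-0.63  0.55  1.8   0.    0.79 -0.98]
[-0.35811265  3.07441187  5.48992579] [ 0.46106223  0.01376487 -0.11297042]
time: 64.97
position: [0.4739, -0.2058, 0.1369]
tool_rot: [0.992, 0.123, 0.0, -0.0]
ft_force: [0.1, 3.0, 6.1]
grip_width: 0.0138
t 64.97 p [ 0.4739 -0.2058  0.1369] x [0.97  0.244 0.   ] y [ 0.244 -0.97  -0.   ] z [ 0.  0. -1.] w 0.0138 q [-0.63  0.55  1.8   0.    0.79 -0.87]
[0.08657038 3.00644198 6.13161584] [ 0.40018479  0.04353678 -0.05230146] 14.120881432816313
time: 65.35
position: [0.4739, -0.2059, 0.1369]
tool_rot: [0.994, 0.107, 0.0, 0.0]
ft_force: [-1.0, 3.5, 5.6]
grip_width: 0.0138
t 65.35 p [ 0.4739 -0.2059  0.1369] x [0.977 0.212 0.   ] y [ 0.212 -0.977  0.   ] z [ 0. -0. -1.] w 0.0138 q [-0.63  0.55  1.8  -0.    0.79 -0.84]
[-1.01080679  3.50421294  5.56022728] [0.46534661 0.04986974 0.31722204] 12.231152828922752
```

Torque about z jumps to 0.32 N m at about 63.7°, so the stop has been reached. A small extra nudge, then release and retreat.

```bash
python3 -m pendant '[[[0,0,0],2],[[0,0,0],0],[[0,0,0],0]]';  python3 -c "
from h import *
o,R=st();print(o['moment'],np.degrees(np.arctan2(R[1,0],R[0,0])))"; python3 -m pendant '[[[0,0,0],0],[[0,0,0],0],[[0,0,0],0],[[0,0,0],0]]' 36; python3 -m pendant '[[[0,0,-20],0],[[0,0,-40],0],[[0,0,-50],0],[[-20,-40,0],0],[[-20,-50,0],0],[[-20,-55,0],0],[[-10,-55,0],0],[[0,-55,0],0]]' >/dev/null; python3 -m pendant '[[[0,-55,0],0],[[0,-55,0],0],[[0,-55,0],0],[[0,0,0],0]]'; python3 - <<'E'
from h import *
import pickle
c=camera('top');s=camera('scene');c0,s0=pickle.load(open('d2.pkl','rb'))
cv2.imwrite('pics/final_top.png',c['pixels']);cv2.imwrite('pics/final_scene.png',s['pixels'])
st()
g=cv2.cvtColor(c['pixels'],cv2.COLOR_BGR2GRAY)
m=(g[225:250,255:280]<45).astype(np.uint8);p=np.argwhere(m)[:,::-1].astype(float);e=np.linalg.svd(p-p.mean(0))[2][0];print('bar axis image',e, len(p))
# lid knob on the bowl
for nm,im,x0,y0,x1,y1 in(('top',c,255,180,295,220),):
    q=cv2.cvtColor(im['pixels'][y0:y1,x0:x1],cv2.COLOR_BGR2GRAY);N,_,S,C=cv2.connectedComponentsWithStats((q<75).astype(np.uint8))
    print([(S[i,2:].tolist(),onz(c,*(C[i]+[x0,y0]),.162).round(4)) for i in range(1,N) if S[i,4]>30])
# bystanders/cup unchanged vs d2/d0
c00=pickle.load(open('d0.pkl','rb'))['top']
for nm,b,r in(('carton',(178,190,212,213),c00),('timer',(365,218,398,248),c00),('bottle',(308,152,332,180),c00),('cup',(140,205,178,272),c0)):
    x0,y0,x1,y1=b;d=cv2.absdiff(c['pixels'][y0:y1,x0:x1],r['pixels'][y0:y1,x0:x1]).max(2);print(nm,'changed px',int((d>35).sum()),'of',d.size)
E
```

```text
time: 65.72
position: [0.474, -0.2061, 0.1369]
tool_rot: [0.996, 0.09, 0.0, 0.0]
ft_force: [0.3, 2.3, 5.3]
grip_width: 0.0143
t 65.72 p [ 0.474  -0.2061  0.1369] x [ 0.984  0.179 -0.   ] y [ 0.179 -0.984  0.001] z [ 0.    -0.001 -1.   ] w 0.0143 q [-0.63  0.55  1.8  -0.    0.79 -0.81]
[0.37317961 0.01778958 0.48691712] 10.285552890510987
time: 66.22
position: [0.4738, -0.2063, 0.1362]
tool_rot: [0.996, 0.087, -0.0, -0.0]
ft_force: [-0.6, -0.3, 0.4]
grip_width: 0.0352
time: 67.72
position: [0.3307, 0.1983, 0.2464]
tool_rot: [0.996, 0.091, 0.0, -0.0]
ft_force: [-0.2, -0.5, -0.3]
grip_width: 0.0362
t 67.83 p [0.3318 0.1955 0.2463] x [ 0.984  0.176 -0.   ] y [ 0.176 -0.984  0.001] z [-0.    -0.001 -1.   ] w 0.036 q [ 0.24  0.2   1.99 -0.    0.95  0.06]
bar axis image [-0.41038333  0.91191311] 141
[([11, 6, 32], array([ 0.5672, -0.2303,  0.162 ]))]
carton changed px 0 of 782
timer changed px 0 of 990
bottle changed px 0 of 672
cup changed px 28 of 2546
```

```bash
python3 - <<'E'
from h import *
c=camera('top');s=camera('scene')
print('expected knob px',px(c,[.579,-.232,.164]).round(1),px(s,[.579,-.232,.151]).round(1))
def dk(c,x0,y0,x1,y1,th):
    g=cv2.cvtColor(c['pixels'][y0:y1,x0:x1],cv2.COLOR_BGR2GRAY);N,_,S,C=cv2.connectedComponentsWithStats((g<th).astype(np.uint8))
    return [(S[i].tolist(),(C[i]+[x0,y0]).round(1).tolist()) for i in range(1,N) if S[i,4]>30]
for th in(95,110): print(th,dk(c,262,188,288,214,th),dk(s,255,160,292,185,th))
# switch: bar-end directions at top plane z=.14: farthest dark pixels
g=cv2.cvtColor(c['pixels'],cv2.COLOR_BGR2GRAY)[225:250,255:280];
for r in g[4:]: print(''.join('#' if v<35 else '+' if v<60 else '.' for v in r))
print(px(c,[.474,-.206,.14])-[255,229])
for d in np.radians([166,103]): print([ (px(c,[.474+k*.018*np.cos(d),-.206+k*.018*np.sin(d),.14])-[255,229]).round(1) for k in(-1,1)])
E
```

```text
expected knob px [275.5 197.4] [273.9 178.6]
95 [([8, 5, 12, 12, 100], [275.3, 199.2])] [([0, 0, 32, 25, 552], [269.5, 170.0])]
110 [([8, 5, 12, 13, 120], [275.4, 199.2])] [([0, 0, 32, 25, 584], [269.8, 170.2])]
.........................
.........................
.........................
.........................
..........+..............
.......++####++..........
......+#########++.......
......###########+.......
.....+###+#######+.......
.....+....+#######+......
...........#######+......
....++.+++########.......
....+#############.......
.....############+.......
.....############........
....++##########+........
....++##########+........
.....++++#####++.........
.....+++++++++++.........
.....+++++++++++.........
.......+.++.++++.........
[11.20520599  9.52255318]
[array([12.7,  2.9]), array([ 9.7, 16.1])]
[array([17.8,  7.9]), array([ 4.6, 11.2])]
```

```bash
python3 -c "
from rig import order
print(order.hand_in())"
```

```text
the job is handed in; nothing more can be done
None
```

The mill is ready and switched on, and the job is handed in at about 68 s of the allowed 210 s.

- **Agitator:** it meshed without needing a search and pressed home against a firm stop at the predicted height (about 15 N).
- **Balls:** I found 6, 3 in the cup and 3 in the dish. The cup was tipped by letting it pivot in a loosened grip over the bowl. The dish balls were moved one at a time. The picture before the lid went on showed 6 balls in the bowl and the dish empty.
- **Cup:** it stands upright and empty on the table, about 20 mm from where it started.
- **Lid:** it seated at the predicted height. Its knob was within about 2 pixels of the expected spot afterwards.
- **Switch:** turned clockwise about 64° until the torque jumped to 0.3–0.5 N m, which is the stop.
- **Bystanders:** carton, timer and bottle showed no pixel changes from the start.

**Weaker checks:**
- One image estimate of the switch bar's direction was unclear, so "on" rests mainly on the torque jump.
- The scene-camera check of the lid knob did not isolate the knob and says nothing.
- I had used all my picture views by then, so the final checks were numeric only.

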